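# Set up a leaning inspection scope and take the picture

## Task

Stand the small steel step gauge upright in the middle of the white stage of the inspection scope and let go of it. Then turn the lower lever ring until its red lever is in line with the red pointer, and after it the upper ring until its blue lever is in line with the blue pointer, without pressing on the fixed collars or the pointers and letting go of each lever. Last, press the green button down to take the picture, and leave the pliers, the round tin and the loupe where they are.

Things in the scene. Friction and masses are not known exactly. Their poses are not given: they have to be found in the camera images.
- scope: Inspection scope, fixed. Origin: centre of the underside of its round dark foot (100 mm diameter, 13 mm high). x points along the worktop from the foot to the white stage, z up. A column (26 mm) carries a tube of 56 mm diameter, which leans 35 degrees: its axis runs upwards along (-0.574, 0, 0.819) in this frame, through (0, 0, 195 mm). A 10 mm high bar joins foot and stage.
- collars: The fixed bright collars (56 mm diameter) below, between and above the two lever rings, with the pointers and the black eye cap (68 mm diameter, end face 46 mm up the axis from the origin, overhanging the levers). Not to be pressed on. Origin on the tube axis at the centre of the lower lever ring; z up along the tube axis, x as the lever at angle 0, towards the axis.
- stage_top (a point): Centre of the top face of the white stage disc (48 mm diameter, on a 52 mm steel disc), 14 mm above the worktop and 130 mm from the foot's centre; axes as the scope's.
- gauge_mid (a point): Centre of the small steel step gauge, half-way up: loose, 20 mm along its x, 24 mm along its y, 26 mm high, about 60 g; a top plate (4 mm thick) and a foot plate joined by thin pillars. It stands upright on the worktop at the start. z up.
- zoom (a joint): Angle of the lower lever ring (58 mm diameter, 9 mm thick, black, knurled) about the tube axis, rad, 0 to 1.45, counter-clockwise positive seen from the eye cap. At 0 its lever would point to the scope's -x (tipped down 35 degrees, square to the tube axis), at +1.57 to the scope's -y. Friction (about 0.08 N m) keeps it where it is left.
- iris (a joint): The same for the upper lever ring, whose plane lies 24 mm further up the tube axis; range -1.45 to 0; at -1.57 its lever would point to the scope's +y.
- zoom_lever (a point): Grip point of the lower ring's lever, 54 mm from the tube axis, level with the ring: a straight bar 10 mm wide, 9 mm thick along the tube axis, reaching from the ring to 66 mm from the axis, its end red. x points along the lever to the tube axis, z up along the axis. More than 36 mm from the axis there is free room above and below it.
- iris_lever (a point): Grip point of the upper ring's lever, the same bar with a blue end. Axes likewise.
- zoom_pointer_tip (a point): Outer end of the red pointer, a flag 4 mm wide and 9 mm high on the middle collar just above the lower ring, 35 mm from the tube axis, 11.5 mm up the axis from the plane of the lower lever. x points to the tube axis, z up along it. The red lever must stand under it, at the same angle round the tube. Do not touch it.
- iris_pointer_tip (a point): Outer end of the blue pointer, likewise, on the upper collar 11.5 mm up the axis from the plane of the upper lever.
- zoom_pointer (a joint): Angle of the red pointer about the tube axis, counted as joint zoom: the angle that joint zoom must reach. Set differently each time, between 0.4 and 0.65.
- iris_pointer (a joint): Angle of the blue pointer, counted as joint iris: the angle that joint iris must reach. Set differently each time, between -0.65 and -0.4.
- trigger (a joint): Travel of the green push button, m: 0 up, 0.006 fully down, sprung (about 5 N fully down); the picture is taken at 0.004.
- trigger_top (a point): Centre of the top face of the green push button (26 mm diameter), which stands in a round black housing (42 mm) fixed to the worktop. Pressed straight down. z up.
- pliers: Loose flat pliers with red grips, 46 x 124 x 10 mm, lying on the worktop; bystander. Origin under its middle.
- tin: Loose round metal tin, 49 mm diameter, 20 mm high; bystander. Origin under its middle.
- loupe: Loose folding loupe, 28 x 69 x 14 mm; bystander. Origin under its middle.
- desk_lamp_swivel (a joint): Swivel of the desk lamp, rad; the lamp is pushed aside. Its shade (about 0.22 m across, its rim 0.35 m above the worktop) hangs to the left of the work, about 0.11 m or more left of the robot's middle line, and its boom runs from there to the right beyond the far edge, above 0.26 m; keep clear of both.
Not all that is in view belongs to the job. What is shaped like the part that bears trigger but pink is not meant.

How it is judged:
By the outcome, as a careful person would: the job done as asked, in the order asked, and still so for the second after the job is handed in, with the robot touching nothing.
It also fails if it takes over 72 s, if anything falls off the work surface, if the arm or the gripper's body presses on something with over 40 N, if the wrist force passes 120 N, or if a joint passes its speed limit or range.

## Robot

A 6-joint arm with a two-finger parallel gripper is mounted at the origin on the work surface; the furniture and walls round the work are solid. World frame = base frame: x ahead of the robot, y to its left, z up, the work surface at z = 0. Lengths are in m, angles in rad, forces in N, time in s.
With the tool pointing down it reaches from about 0.375 to 0.9 m from the base axis. Payload 3.1 kg.
Tool frame: the origin (TCP) lies between the finger pads; the fingertips stand 22 mm ahead of it and the grasp point (between the pads) lies 3 mm ahead of it; z points along the fingers, y is the line along which they close (so a half turn about z gives the same grasp; the last joint's range is limited). The gripper opens to 87 mm and grips with 3 to 60 N. Pads are 19 mm wide; open, the fingers measure 117 mm over their backs; the gripper's body (75 mm by 190 mm) begins 51 mm behind the grasp point.
Start: joints at [-1.302, 0.527, 1.433, -0, 1.181, -0.178], TCP at [0.271, -0.563, 0.222] pointing down, gripper open.
Joint ranges: [-3.08, 3.08], [-0.75, 2.2], [0.22, 2.44], [-1.43, 4.57], [0, 2.65], [-2.85, 2.85]. Speed limits (rad/s): [2.79, 2.79, 3.14, 3.14, 3.14, 3.14].

## Interface

Orientations are given as a 3x3 rotation matrix whose columns are the frame's x, y, z axes.
In Python, from cell import bot, cams gives the robot as it stands.
- The arm moves only by the shell command python3 -m inch 'ROWS' [FORCE]. ROWS is JSON, a list of rows, each a list of 7 numbers: the gripper's target within -1 to 1 (fully open at 1, half-way at 0, shut at -1), then the shift along the tool's x, y, z in cm, then the turn, a rotation vector about the tool's x, y, z in rad. A call has 1 to 12 rows; each row shifts and turns the commanded pose from where the row before left it, along the tool's axes as they then stand; what a row does not reach is not made up. A row lasts 1/12 s, in which the tool goes at most 41.7 mm and 7.16 degrees, less where a joint would pass 70% of its speed; a pose out of reach is approached as far as the arm can. A call is refused whole if a number of a shift passes 4.17 or a number of a turn 0.125, either way. A call with a gripper value outside its range is refused whole. The fingers move at their own pace and stop on an object; FORCE is the grip in N (left out, the last holds). Time passes only in rows, so rows that do not move let the fingers close. It gives the time, the measured TCP pose, the force, the opening and the grip force at its end, in the units of the state.
- bot.get_state(): the state, without advancing time (a new reading comes with each control period).
- cams.snapshot(name): name is "scene" or "top" or "wrist"; returns (picture, depth): 400x640x3 uint8, blue, green, red; 400x640 float32, m along the optical axis (not along the pixel's ray), 0 where there is no reading.
- cams.camera_model(name): a dict with "fx", "fy", "cx", "cy" (pixels), "k1" (the pictures are not rectified: a ray, as slopes to the right and down, at radius r is drawn at 1 + k1 r^2 times it, then the intrinsics apply), "rvec" (rotation vector, rad) and "tvec" (3), from world to camera coordinates, as OpenCV has them. Camera axes: x right, y down, z forward; pixel columns grow to the right and rows downward; lengths in m; the calibration is good to about 2 mm. A picture is of the moment at which its call begins: read the wrist's pose just before it. camera_model takes no time and is no camera call; for the wrist camera it gives the pose at the moment of the call.
- bot.finish_job(): hands the job in; it is judged then, once.
The state is a dict: "time": time; "q": joint angles; "joint_vel": joint speeds; "effort": joint torques, N m; "tool_pos": TCP position; "tool_rot": TCP orientation; "wrist_force": force on the tool from outside, world axes, zero at the start; "torque": the same for the moment, N m; "opening": opening from 0.0 (shut) to 1.0 (fully open); "grasp_force": force on a finger pad.
Only numpy, scipy, OpenCV 4.12 (cv2) and the standard library are available. Lean on these libraries where they do the work, as an engineer would, in place of code of your own. Each camera call takes 0.05 s, during which the arm holds its last target. There are 200 camera calls.

## Working session

There is one attempt and no reset: what is moved stays moved. The work goes in short steps, Python scripts to look and compute and a shell command to move; the robot and the scene stay as the last step left them, time stands still between calls to the robot, and variables do not carry over. Pictures are saved under pics/ and viewed, at most 10 in all, crops included, and the job is handed in when it is done.

```bash
ls; mkdir -p pics
python3 - <<'E'
from cell import bot,cams
import cv2,numpy as np
for n in("scene","top"):
    p,d=cams.snapshot(n); cv2.imwrite(f"pics/{n}0.png",p); np.save(f"pics/{n}0.npy",d)
    m=cams.camera_model(n); print(n,m)
s=bot.get_state(); print(s)
E
```

```text
pics
scene {'fx': 441.1758515976945, 'fy': 441.1758515976945, 'cx': 316.3572602129627, 'cy': 196.43569594276974, 'k1': -0.03152424813434139, 'rvec': array([ 0.90821131, -2.19545067,  1.37454624]), 'tvec': array([0.27224341, 0.30808176, 0.6503934 ])}
top {'fx': 393.27030523027383, 'fy': 393.27030523027383, 'cx': 315.98721505202866, 'cy': 200.59617836519328, 'k1': 0.006081608583303451, 'rvec': array([ 2.15954156, -2.20170219,  0.10667229]), 'tvec': array([-0.10837441,  0.48259792,  0.96082667])}
{'time': 0.1, 'q': array([-1.30146978e+00,  5.28375968e-01,  1.43377112e+00, -1.99479488e-05,
        1.18139092e+00, -1.78514201e-01]), 'joint_vel': array([-0.00115388, -0.00213302, -0.00243075, -0.00138356, -0.0012042 ,
       -0.00149795]), 'effort': array([ 1.11925413e-04, -4.40985954e+01, -1.77150607e+01,  6.35981304e-02,
        5.33795287e-02, -3.95259497e-05]), 'tool_pos': array([ 0.2704734 , -0.56271518,  0.22126875]), 'tool_rot': array([[ 9.01381003e-01,  4.33026558e-01, -5.35414303e-04],
       [ 4.33026766e-01, -9.01379122e-01,  1.87031681e-03],
       [ 3.27285575e-04, -1.91771676e-03, -9.99998108e-01]]), 'wrist_force': array([ 1.44778057e-04, -5.40261753e-01, -1.77927151e-01]), 'torque': array([ 0.03731716, -0.01021669, -0.02301741]), 'grasp_force': 0.0, 'opening': 1.0010850179659803}
```

View pics/scene0.png

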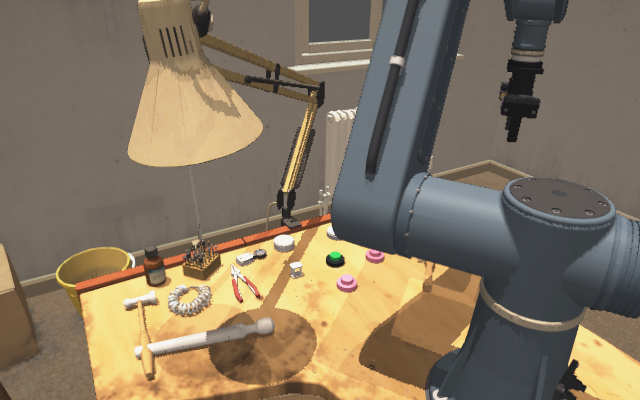

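View pics/top0.png

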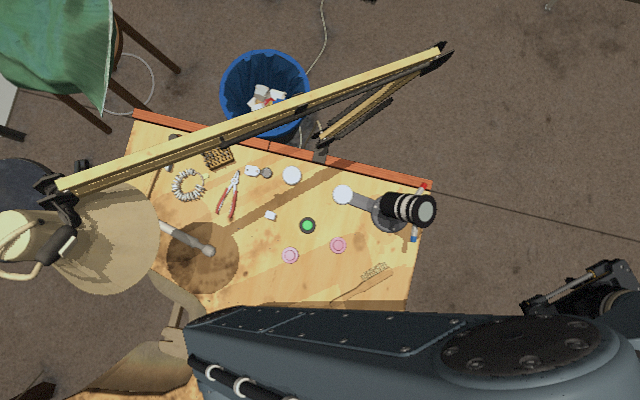

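Top view: gauge (271,216), green button (307,226), white stage (343,195), scope head (410,210) with a blue lever near (414,238); the pink decoys, tin (291,175), pliers (230,195) and loupe (258,172) are separate.

```bash
cat > h.py <<'E'
import numpy as np,cv2
from cell import bot,cams
def T(m): return cv2.Rodrigues(np.array(m["rvec"]))[0],np.array(m["tvec"])
def und(m,uv):
    K=np.array([[m["fx"],0,m["cx"]],[0,m["fy"],m["cy"]],[0,0,1.]])
    return cv2.undistortPointsIter(np.array(uv,float).reshape(-1,1,2),K,np.array([m["k1"],0,0,0.]),None,None,(3,40,1e-9)).reshape(-1,2)
def cloud(m,d):
    v,u=np.mgrid[:d.shape[0],:d.shape[1]]
    n=und(m,np.stack([u,v],-1)).reshape(*d.shape,2)
    R,t=T(m); P=np.dstack([n*d[...,None],d])-t
    return P@R
def onz(m,uv,z):
    R,t=T(m); n=und(m,uv); r=np.c_[n,np.ones(len(n))]@R; c=-R.T@t
    return c+r*((z-c[2])/r[:,2])[:,None]
def proj(m,P):
    K=np.array([[m["fx"],0,m["cx"]],[0,m["fy"],m["cy"]],[0,0,1.]])
    return cv2.projectPoints(np.array(P,float).reshape(-1,3),np.array(m["rvec"]),np.array(m["tvec"]),K,np.array([m["k1"],0,0,0.]))[0].reshape(-1,2)
E
python3 - <<'E'
from h import *
p=cv2.imread("pics/top0.png");d=np.load("pics/top0.npy");m=cams.camera_model("top")
C=cloud(m,d)
np.set_printoptions(precision=4,suppress=True)
for n,uv,z in[("gauge",(271,216),.026),("green",(307,226),.02),("stage",(343,195),.014),("pink",(290,255),.02),("pink2",(338,245),.02),("tin",(291,175),.02),("foot",(388,218),.013),("cap",(427,211),.25),("blue",(414,239),.2),("tableR",(428,186),0.02)]:
    print(n,C[uv[1],uv[0]],onz(m,[uv],z)[0])
# white stage
def blob(mask,box,z):
    u0,v0,u1,v1=box; mm=mask[v0:v1,u0:u1]; v,u=np.nonzero(mm); P=C[v0:v1,u0:u1][mm]; 
    print(len(u),u.mean()+u0,v.mean()+v0,"onz",onz(m,[(u.mean()+u0,v.mean()+v0)],z)[0],"med",np.median(P,0))
pi=p.astype(int)
white=(pi.min(2)>190)
blob(white,(328,182,356,208),.014); blob(white,(262,208,282,224),.026)
g=(pi[...,1]>pi[...,2]+50)&(pi[...,1]>pi[...,0]+50); blob(g,(290,210,325,240),.02)
cv2.imwrite("pics/c1.png",cv2.resize(p[160:260,250:450],None,fx=4,fy=4,interpolation=2))
E
```

```text
gauge [ 0.4437 -0.0058  0.0295] [ 0.4439 -0.0055  0.026 ]
green [ 0.4175 -0.0941  0.0222] [ 0.4175 -0.0941  0.02  ]
stage [ 0.4936 -0.1859  0.0176] [ 0.494  -0.1862  0.014 ]
pink [ 0.3469 -0.0509  0.0214] [ 0.3468 -0.0508  0.02  ]
pink2 [ 0.3691 -0.17    0.021 ] [ 0.369  -0.1701  0.02  ]
tin [ 0.5462 -0.0562  0.0214] [ 0.5464 -0.0561  0.02  ]
foot [ 0.4335 -0.2962  0.0224] [ 0.4338 -0.298   0.013 ]
cap [ 0.4372 -0.3328  0.232 ] [ 0.4362 -0.3275  0.25  ]
blue [ 0.3828 -0.311   0.2087] [ 0.3826 -0.3132  0.2   ]
tableR [ 0.5135 -0.4037  0.0083] [ 0.5121 -0.4003  0.02  ]
283 342.2685512367491 193.6643109540636 onz [ 0.4974 -0.1844  0.014 ] med [ 0.4969 -0.1841  0.0138]
64 269.640625 214.53125 onz [ 0.4476 -0.0022  0.026 ] med [ 0.4477 -0.0026  0.026 ]
84 306.89285714285717 224.66666666666666 onz [ 0.4209 -0.0939  0.02  ] med [ 0.4201 -0.0942  0.0213]
```

View pics/c1.png

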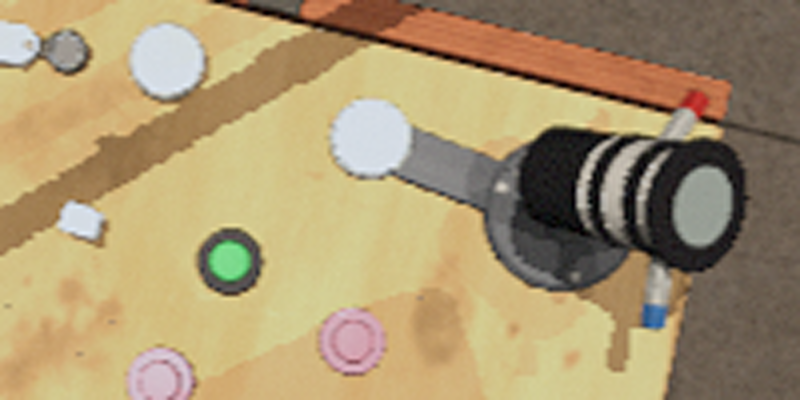

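```bash
cat >> h.py <<'E'
from scipy.linalg import expm,logm
np.set_printoptions(precision=4,suppress=True)
def rows(p1,R1,n=None,p0=None,R0=None):
    """constant row (cm,rad) repeated n times taking (p0,R0) to (p1,R1)"""
    s=bot.get_state()
    A=np.eye(4);A[:3,:3]=s["tool_rot"] if R0 is None else R0;A[:3,3]=s["tool_pos"] if p0 is None else p0
    B=np.eye(4);B[:3,:3]=R1;B[:3,3]=p1
    L=logm(np.linalg.inv(A)@B).real
    for k in ([n] if n else range(1,80)):
        M=expm(L/k); sh=M[:3,3]*100; r=cv2.Rodrigues(np.ascontiguousarray(M[:3,:3]))[0].ravel()
        if n or (np.linalg.norm(sh)<3.6 and np.linalg.norm(r)<.12): print(k,"x",sh.round(3),r.round(4)); return
def down(yaw):
    "tool down, tool y at world angle yaw"
    y=np.array([np.cos(yaw),np.sin(yaw),0]);z=np.array([0,0,-1.]);return np.c_[np.cross(y,z),y,z]
E
python3 - <<'E'
from h import *
p=cv2.imread("pics/top0.png");d=np.load("pics/top0.npy");m=cams.camera_model("top");C=cloud(m,d)
print("boom");
for uv in[(200,136),(260,112),(300,97),(340,82),(380,68),(420,55),(335,125),(380,90)]: print(uv,C[uv[1],uv[0]])
pi=p.astype(int)
red=(pi[...,2]>130)&(pi[...,1]<70)&(pi[...,0]<70); blu=(pi[...,0]>130)&(pi[...,2]<90)
for k,(u0,v0,u1,v1) in((red,(412,178,432,192)),(blu,(405,232,425,246))):
    mm=k[v0:v1,u0:u1];print(mm.sum(),np.median(C[v0:v1,u0:u1][mm],0),np.ptp(C[v0:v1,u0:u1][mm],0))
# stage circle
w=((pi.min(2)>190)[182:208,328:356]).astype(np.uint8)
c,r=cv2.minEnclosingCircle(np.argwhere(w)[:,::-1].astype(np.float32)); print(c,r,onz(m,[(c[0]+328,c[1]+182)],.014))
w=((pi.min(2)>150)[206:226,260:284]).astype(np.uint8)
cs=max(cv2.findContours(w,0,1)[0],key=len); q=cv2.boxPoints(cv2.minAreaRect(cs))+[260,206]; print(onz(m,q,.026))
s=bot.get_state()
rows([.30,-.30,.33],s["tool_rot"]); 
rows([.445,0,.16],down(-1.12),p0=[.30,-.30,.33])
E
```

```text
boom
(200, 136) [0.536  0.0478 0.4569]
(260, 112) [ 0.5792 -0.0325  0.4258]
(300, 97) [ 0.6095 -0.092   0.4028]
(340, 82) [ 0.6417 -0.1569  0.3801]
(380, 68) [ 0.6753 -0.2276  0.3546]
(420, 55) [ 0.7101 -0.3048  0.3267]
(335, 125) [ 0.6414 -0.1629  0.1306]
(380, 90) [ 0.6872 -0.2509  0.2207]
28 [ 0.4938 -0.3411  0.1879] [0.0111 0.0125 0.0085]
26 [ 0.3848 -0.309   0.2078] [0.0151 0.2081 0.7979]
(14.485915184020996, 11.697182655334473) 9.786030769348145 [[ 0.4973 -0.185   0.014 ]]
[[ 0.4428  0.013   0.026 ]
 [ 0.4607  0.0077  0.026 ]
 [ 0.4531 -0.0171  0.026 ]
 [ 0.4352 -0.0118  0.026 ]]
8 x [ 1.755 -2.803 -1.353] [0. 0. 0.]
11 x [ 2.371 -1.883  1.548] [-0.0002 -0.     -0.0003]
```

```bash
python3 -m inch '[[1,1.75,-2.8,-1.35,0,0,0],[1,1.75,-2.8,-1.35,0,0,0],[1,1.75,-2.8,-1.35,0,0,0],[1,1.75,-2.8,-1.35,0,0,0],[1,1.75,-2.8,-1.35,0,0,0],[1,1.75,-2.8,-1.35,0,0,0],[1,1.75,-2.8,-1.35,0,0,0],[1,1.75,-2.8,-1.35,0,0,0]]' && python3 -m inch '[[1,2.4,-1.9,1.8,0,0,0],[1,2.4,-1.9,1.8,0,0,0],[1,2.4,-1.9,1.8,0,0,0],[1,2.4,-1.9,1.8,0,0,0],[1,2.4,-1.9,1.8,0,0,0],[1,2.4,-1.9,1.8,0,0,0],[1,2.4,-1.9,1.8,0,0,0],[1,2.4,-1.9,1.8,0,0,0],[1,2.4,-1.9,1.8,0,0,0],[1,2.4,-1.9,1.8,0,0,0],[1,2,-1.8,1.5,0,0,0]]'
python3 - <<'E'
from h import *
m=cams.camera_model("wrist");p,d=cams.snapshot("wrist");cv2.imwrite("pics/w1.png",p);np.save("pics/w1.npy",d);np.save("pics/w1m.npy",m,allow_pickle=True)
s=bot.get_state();print(s["tool_pos"],s["tool_rot"],s["q"],s["time"]); print(proj(m,[[.448,-.002,.026]]))
E
```

```text
time: 0.77
tool_pos: [0.2995, -0.2988, 0.3303]
tool_rot: [[0.902, 0.433, -0.0], [0.433, -0.902, 0.001], [0.0, -0.001, -1.0]]
wrist_force: [0.2, 0.9, -0.7]
opening: 1.0
grasp_force: 0.0
time: 1.68
tool_pos: [0.4445, 0.001, 0.1339]
tool_rot: [[0.901, 0.433, -0.001], [0.433, -0.901, 0.0], [-0.0, -0.001, -1.0]]
wrist_force: [-0.0, -1.0, -0.2]
opening: 1.0
grasp_force: 0.0
[0.4442 0.0043 0.132 ] [[ 0.9005  0.4349 -0.0035]
 [ 0.4349 -0.9005  0.0031]
 [-0.0017 -0.0043 -1.    ]] [-0.2444  0.4451  1.9614  0.0033  0.7392  0.874 ] 1.7333
[[324.352  195.8557]]
```

View pics/w1.png

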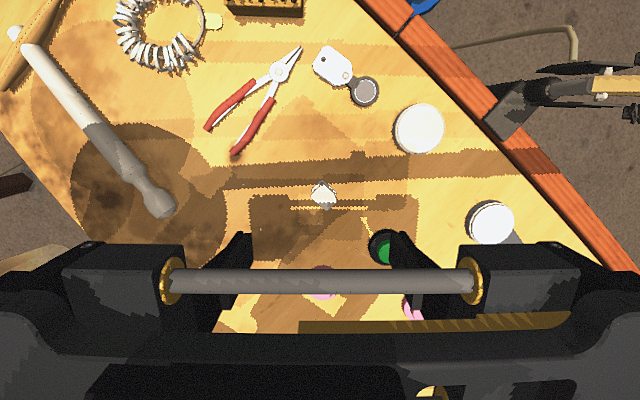

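The wrist view shows the gauge at (324,196), green button (383,248), stage (491,222), between the fingers' reach and clear of the bystanders.

Run:
```python
from h import *
p=cv2.imread("pics/w1.png").astype(int);d=np.load("pics/w1.npy");m=np.load("pics/w1m.npy",allow_pickle=True).item()
C=cloud(m,d); 
sub=np.s_[175:215,300:350]
z=C[sub][...,2]; print("table z",np.median(z))
mask=(z>.018)&(z<.035)
P=C[sub][mask]; print(len(P),P.mean(0),np.median(P[:,2]))
r=cv2.minAreaRect((P[:,:2]*1000).astype(np.float32)); print("depth rect",r, cv2.boxPoints(r))
w=(p[sub].min(2)>140).astype(np.uint8); cs=max(cv2.findContours(w,0,1)[0],key=len); 
q=onz(m,cs.reshape(-1,2)+[300,175],.026); r=cv2.minAreaRect((q[:,:2]*1000).astype(np.float32)); print("img rect",r,len(cs))
# button, stage
g=(p[...,1]>p[...,2]+40)&(p[...,1]>p[...,0]+40); g[:230]=0;g[265:]=0;g[:,:365]=0;g[:,405:]=0
print("green z",np.median(C[g],0),g.sum())
w=(p.min(2)>190);w[:200]=0;w[245:]=0;w[:,:465]=0;w[:,520:]=0
c,rr=cv2.minEnclosingCircle(np.argwhere(w)[:,::-1].astype(np.float32));print(c,rr,onz(m,[c],.014),np.median(C[w],0))
cv2.imwrite("pics/w1c.png",cv2.resize(p[170:220,290:360].astype(np.uint8),None,fx=8,fy=8,interpolation=0))
```

```text
table z 0.0002606539738448675
421 [ 0.4468 -0.0019  0.0258] 0.025814849894636366
depth rect ((446.33685302734375, -2.2103099822998047), (23.66771125793457, 19.523653030395508), 72.41917419433594) [[433.4565 -10.5429]
 [452.0683 -16.44  ]
 [459.2172   6.1222]
 [440.6054  12.0194]]
img rect ((449.5422058105469, 0.19586181640625), (19.632232666015625, 24.075096130371094), 25.68531036376953) 82
green z [ 0.4175 -0.0882  0.0217] 197
(491.5, 224.0) 23.754045486450195 [[ 0.4957 -0.1828  0.014 ]] [ 0.4963 -0.1836  0.0137]
```

Run:
```python
from h import *
rows([.4463,-.0022,.08],down(np.radians(-17.6)),9)
```

```text
9 x [-0.037  0.07   0.577] [-0.0005 -0.     -0.0904]
```

```bash
python3 -m inch '[[0,-0.04,0.07,0.58,0,0,-0.09],[0,-0.04,0.07,0.58,0,0,-0.09],[0,-0.04,0.07,0.58,0,0,-0.09],[0,-0.04,0.07,0.58,0,0,-0.09],[0,-0.04,0.07,0.58,0,0,-0.09],[0,-0.04,0.07,0.58,0,0,-0.09],[0,-0.04,0.07,0.58,0,0,-0.09],[0,-0.04,0.07,0.58,0,0,-0.09],[0,-0.04,0.07,0.58,0,0,-0.09],[0,0,0,0,0,0,0],[0,0,0,0,0,0,0]]' 15
python3 - <<'E'
from h import *
rows([.4463,-.0022,.028],down(np.radians(-17.6)),4)
E
```

```text
time: 2.65
tool_pos: [0.4459, -0.0076, 0.0828]
tool_rot: [[0.31, 0.951, -0.001], [0.951, -0.31, 0.0], [-0.0, -0.001, -1.0]]
wrist_force: [-0.2, 0.4, -0.3]
opening: 0.506
grasp_force: 0.0
4 x [ 0.132 -0.031  1.369] [-0.0003  0.     -0.0021]
```

```bash
python3 -m inch '[[0,0,0,0,0,0,0],[0,0,0,0,0,0,0]]'
python3 - <<'E'
from h import *
for i in range(3):
    s=bot.get_state();print(s["tool_pos"],s["time"],s["joint_vel"]);cams.snapshot("wrist")
rows([.4463,-.0022,.028],down(np.radians(-17.6)),4)
E
```

```text
time: 2.82
tool_pos: [0.4463, -0.0076, 0.0833]
tool_rot: [[0.309, 0.951, 0.001], [0.951, -0.309, -0.0], [0.0, 0.001, -1.0]]
wrist_force: [-0.7, -0.2, 0.5]
opening: 0.501
grasp_force: 0.0
[ 0.4463 -0.0076  0.0833] 2.8167 [ 0.0005 -0.0028 -0.0019 -0.0012 -0.0025 -0.0071]
[ 0.4463 -0.0076  0.0833] 2.8667 [ 0.0008  0.0009 -0.0008 -0.0017 -0.0013 -0.0056]
[ 0.4463 -0.0075  0.0833] 2.9167 [-0.0024  0.002   0.0003  0.0008 -0.0015 -0.0013]
4 x [ 0.127 -0.041  1.381] [ 0.0001 -0.     -0.0016]
```

```bash
python3 -m inch '[[0,0.13,-0.04,1.38,0,0,0],[0,0.13,-0.04,1.38,0,0,0],[0,0.13,-0.04,1.38,0,0,0],[0,0.13,-0.04,1.38,0,0,0],[0,0,0,0,0,0,0],[-1,0,0,0,0,0,0],[-1,0,0,0,0,0,0],[-1,0,0,0,0,0,0],[-1,0,0,0,0,0,0],[-1,0,0,0,0,0,0],[-1,0,0,0,0,0,0]]' 15
```

```text
time: 3.88
tool_pos: [0.4465, -0.0022, 0.0282]
tool_rot: [[0.308, 0.951, 0.001], [0.951, -0.308, -0.0], [0.0, 0.001, -1.0]]
wrist_force: [-0.7, -0.2, 0.0]
opening: 0.129
grasp_force: 0.0
```

Run:
```python
from h import *
s=bot.get_state();print(s["opening"],s["grasp_force"],s["time"])
m=cams.camera_model("wrist");p,d=cams.snapshot("wrist")
s=bot.get_state();print(s["opening"],s["grasp_force"],s["time"])
cv2.imwrite("pics/w2.png",p); np.save("pics/w2.npy",d)
pt,dt=cams.snapshot("top");cv2.imwrite("pics/t2.png",pt)
cv2.imwrite("pics/w2c.png",np.hstack([cv2.resize(p[120:320,200:450],None,fx=1.6,fy=1.6),cv2.resize(pt[175:275,210:335],None,fx=3.2,fy=3.2)]))
```

```text
0.1286019172246503 0.0 3.8833
0.08752843736530411 0.0 3.9333
```

View pics/w2c.png

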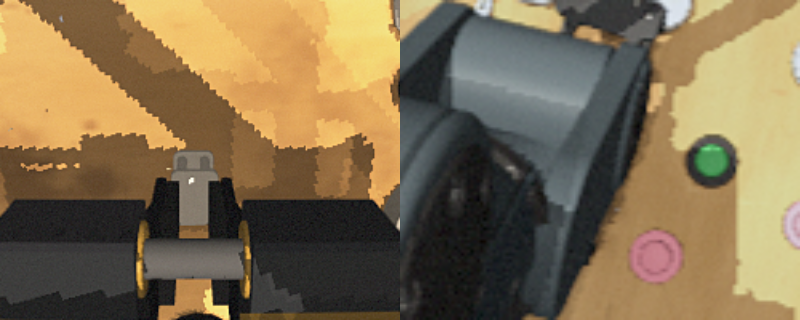

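```bash
python3 -m inch '[[-1,0,0,0,0,0,0],[-1,0,0,0,0,0,0],[-1,0,0,0,0,0,0]]'
python3 - <<'E'
from h import *
m=cams.camera_model("wrist");p,d=cams.snapshot("wrist");C=cloud(m,d);s=bot.get_state();print(s["opening"],s["grasp_force"])
L=(C-s["tool_pos"])@s["tool_rot"]*1000
for v in range(212,266,6):
    print(v,[tuple(L[v,u].round().astype(int)) for u in range(300,346,5)])
cv2.imwrite("pics/w3.png",cv2.resize(p[190:290,265:375],None,fx=5,fy=5))
E
```

```text
time: 4.23
tool_pos: [0.4462, -0.0021, 0.0277]
tool_rot: [[0.308, 0.951, -0.0], [0.951, -0.308, 0.0], [-0.0, -0.0, -1.0]]
wrist_force: [0.5, 0.9, -1.2]
opening: 0.001
grasp_force: 0.0
0.006306874841142834 0.0
212 [(np.int64(12), np.int64(-15), np.int64(28)), (np.int64(12), np.int64(-12), np.int64(28)), (np.int64(13), np.int64(-8), np.int64(27)), (np.int64(12), np.int64(-4), np.int64(29)), (np.int64(13), np.int64(-1), np.int64(26)), (np.int64(12), np.int64(3), np.int64(28)), (np.int64(13), np.int64(6), np.int64(27)), (np.int64(12), np.int64(10), np.int64(28)), (np.int64(12), np.int64(14), np.int64(28)), (np.int64(12), np.int64(17), np.int64(28))]
218 [(np.int64(8), np.int64(-15), np.int64(29)), (np.int64(8), np.int64(-11), np.int64(27)), (np.int64(9), np.int64(-8), np.int64(24)), (np.int64(9), np.int64(-4), np.int64(24)), (np.int64(9), np.int64(-1), np.int64(24)), (np.int64(9), np.int64(3), np.int64(26)), (np.int64(9), np.int64(6), np.int64(25)), (np.int64(8), np.int64(10), np.int64(28)), (np.int64(7), np.int64(14), np.int64(29)), (np.int64(8), np.int64(17), np.int64(28))]
224 [(np.in
[... 2388 characters left out ...]
64(6), np.int64(-1), np.int64(-24)), (np.int64(8), np.int64(2), np.int64(-28)), (np.int64(8), np.int64(5), np.int64(-28)), (np.int64(33), np.int64(5), np.int64(-75)), (np.int64(37), np.int64(6), np.int64(-83)), (np.int64(36), np.int64(8), np.int64(-82))]
260 [(np.int64(37), np.int64(-6), np.int64(-86)), (np.int64(35), np.int64(-5), np.int64(-84)), (np.int64(10), np.int64(-6), np.int64(-37)), (np.int64(8), np.int64(-3), np.int64(-34)), (np.int64(3), np.int64(-1), np.int64(-24)), (np.int64(8), np.int64(2), np.int64(-35)), (np.int64(8), np.int64(5), np.int64(-34)), (np.int64(36), np.int64(4), np.int64(-84)), (np.int64(37), np.int64(6), np.int64(-87)), (np.int64(36), np.int64(7), np.int64(-85))]
```

View pics/w3.png

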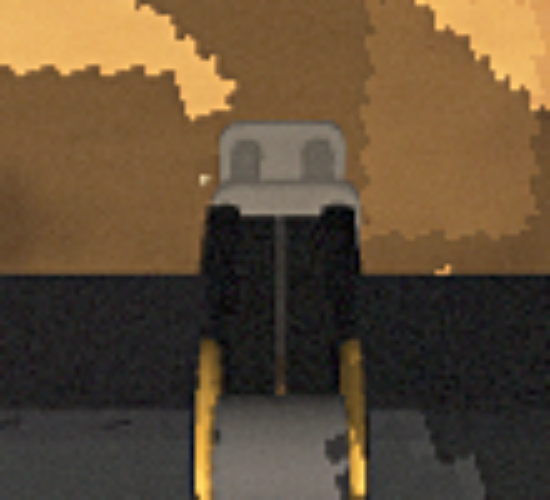

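Image: the gauge still stands upright, centred, top plate around (322,228); the shut fingers end just above it, so the fingertips look higher than assumed. I check the fingertip location from the depth data.

Run:
```python
from h import *
d=np.load("pics/w1.npy");m=np.load("pics/w1m.npy",allow_pickle=True).item();C=cloud(m,d)
s=dict(p=np.array([.4442,.0043,.132]),R=np.array([[.9005,.4349,-.0035],[.4349,-.9005,.0031],[-.0017,-.0043,-1]]))
L=(C-s["p"])@s["R"]*1000
for nm,u0,u1 in(("left",215,255),("right",385,425)):
    Q=L[225:300,u0:u1].reshape(-1,3);k=(Q[:,2]<60);Q=Q[k]; print(nm,len(Q),Q.min(0),Q.max(0))
    for lo in range(-40,60,10):
        q=Q[(Q[:,2]>=lo)&(Q[:,2]<lo+10)]
        if len(q):print(lo,len(q),q.min(0),q.max(0))
R,t=T(m);print("cam in tool",(-R.T@t-s["p"])@s["R"]*1000,"fwd",R[2]@s["R"])
d=np.load("pics/w2.npy");s2=bot.get_state();m=cams.camera_model("wrist");L=(cloud(m,d)-s2["tool_pos"])@s2["tool_rot"]*1000
for u in(294,300,306):print(u,[tuple(L[v,u].round().astype(int).tolist()) for v in range(222,246,3)])
```

```text
left 2215 [ -12.2498  -50.8636 -164.4972] [77.3646  3.4452 -1.3062]
-40 255 [-11.25   -50.8636 -39.9813] [  9.5329 -39.5794 -30.0147]
-30 281 [ -6.6131 -49.537  -29.9701] [  9.6468 -38.9447 -20.0313]
-20 245 [-11.3963 -48.5587 -19.8587] [  9.3891 -39.097  -10.    ]
-10 168 [-11.5973 -48.5197  -9.977 ] [  9.3088 -39.2453  -1.3062]
right 2183 [ -12.3842    3.4452 -164.4972] [77.3646 57.6876 -1.0626]
-40 225 [-11.1024  46.7831 -39.9762] [  9.301   57.6876 -30.0053]
-30 275 [ -7.025   47.0131 -29.9862] [  9.4386  56.7106 -20.007 ]
-20 255 [-11.6571  47.0262 -19.9774] [  9.2784  56.4925 -10.0028]
-10 183 [-12.3842  46.9397  -9.9673] [ 9.2872 56.3801 -1.0626]
cam in tool [  77.3646    3.4452 -164.4972] fwd [-0.2883  0.0022  0.9576]
294 [(4, -20, 29), (2, -20, 28), (0, -20, 28), (-3, -20, 29), (-5, -20, 29), (-7, -20, 28), (-10, -20, 28), (-12, -20, 28)]
300 [(5, -15, 28), (2, -15, 28), (0, -15, 28), (10, -13, -2), (10, -13, -5), (10, -13, -9), (10, -12, -14), (11, -12, -19)]
306 [(5, -11, 28), (2, -11, 29), (0, -11, 29), (-3, -11, 29), (9, -9, -2), (9, -9, -8), (9, -9, -11), (9, -9, -15)]
```

The depth shows the fingertips really end about at the reported TCP (not 22 mm ahead), so I open and go down 21 mm more.

```bash
python3 -m inch '[[0,0,0,0,0,0,0],[0,0,0,0,0,0,0],[0,0,0,0,0,0,0],[0,0,0,0,0,0,0],[0,0,0,0,0,0,0],[0,0,0,0.7,0,0,0],[0,0,0,0.7,0,0,0],[0,0,0,0.7,0,0,0]]' 15 && python3 -m inch '[[-1,0,0,0,0,0,0],[-1,0,0,0,0,0,0],[-1,0,0,0,0,0,0],[-1,0,0,0,0,0,0],[-1,0,0,0,0,0,0],[-1,0,0,0,0,0,0]]' 15
```

```text
time: 4.95
tool_pos: [0.4463, -0.0021, 0.0061]
tool_rot: [[0.308, 0.951, 0.0], [0.951, -0.308, -0.0], [0.0, 0.0, -1.0]]
wrist_force: [-0.6, 0.6, 0.4]
opening: 0.474
grasp_force: 0.0
time: 5.45
tool_pos: [0.4464, -0.0021, 0.0069]
tool_rot: [[0.308, 0.951, 0.0], [0.951, -0.308, -0.0], [0.0, 0.0, -1.0]]
wrist_force: [0.8, 0.2, -1.3]
opening: 0.214
grasp_force: 15.0
```

```bash
python3 -m inch '[[-1,0,0,-1,0,0,0],[-1,0,0,-2,0,0,0],[-1,0,0,-2,0,0,0],[-1,-1.2,0.8,0,0,0,0],[-1,-2.5,1.65,0,0,0,0],[-1,-2.5,1.65,0,0,0,0],[-1,-2.5,1.65,0,0,0,0],[-1,-2.5,1.65,0,0,0,0],[-1,-2.5,1.65,0,0,0,0],[-1,-2.1,1.38,0,0,0,0],[-1,0,0,0,0,0,0],[-1,0,0,0,0,0,0]]' 15
python3 - <<'E'
from h import *
m=cams.camera_model("wrist");s=bot.get_state();p,d=cams.snapshot("wrist");cv2.imwrite("pics/w4.png",p);C=cloud(m,d)
print(s["tool_pos"],s["opening"],s["grasp_force"])
L=(C-s["tool_pos"])@s["tool_rot"]*1000
k=(abs(C[...,2]-.0139)<.005)&(np.hypot(C[...,0]-.497,C[...,1]+.185)<.035)&(p.min(2)>150)
Q=C[k][:,:2]*1000;print(k.sum(),Q.min(0),Q.max(0)); 
pix=np.argwhere(k);print(pix.min(0),pix.max(0))
print(cv2.minEnclosingCircle(Q.astype(np.float32)))
t,dt=cams.snapshot("top")
E
```

```text
time: 6.45
tool_pos: [0.4971, -0.1859, 0.0568]
tool_rot: [[0.31, 0.951, 0.001], [0.951, -0.31, -0.0], [-0.0, 0.001, -1.0]]
wrist_force: [-0.1, 0.1, -1.4]
opening: 0.217
grasp_force: 15.0
[ 0.4971 -0.1859  0.0568] 0.21741325929373648 14.99930888414383
776 [ 476.6386 -196.5717] [ 518.9112 -159.9549]
[188 289] [226 348]
((495.9682312011719, -182.24710083007812), 23.86754035949707)
```

View pics/w4.png

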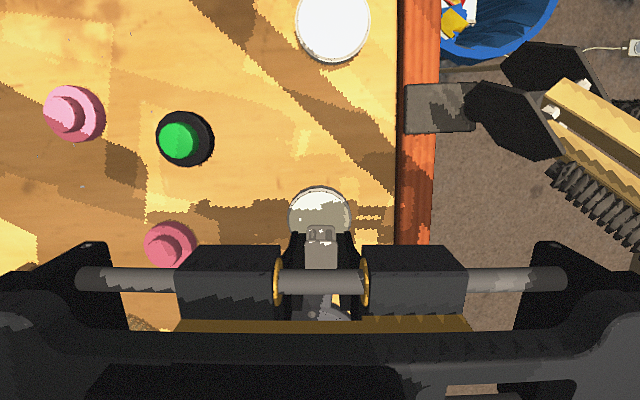

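Wrist view: gauge held at (321,235), stage disc (318,208) just ahead; a ~2 mm correction suffices.

```bash
python3 -m inch '[[-1,0.12,-0.06,1,0,0,0],[-1,0.12,-0.06,1,0,0,0],[-1,0,0,1,0,0,0],[-1,0,0,0.4,0,0,0],[-1,0,0,0,0,0,0],[-1,0,0,0.1,0,0,0],[-1,0,0,0.05,0,0,0],[-1,0,0,0,0,0,0]]' 15
```

```text
time: 7.22
tool_pos: [0.4965, -0.1819, 0.0212]
tool_rot: [[0.308, 0.951, 0.0], [0.951, -0.308, -0.0], [-0.0, 0.0, -1.0]]
wrist_force: [0.7, 0.4, -0.4]
opening: 0.214
grasp_force: 15.0
```

```bash
python3 -m inch '[[-1,0,0,0.04,0,0,0],[-1,0,0,0.02,0,0,0],[-0.4,0,0,0,0,0,0],[-0.2,0,0,0,0,0,0],[0,0,0,0,0,0,0],[0,0,0,0,0,0,0],[0,0,0,-1,0,0,0],[0,0,0,-2,0,0,0],[0,0,0,-3,0,0,0],[0,0,0,-3,0,0,0],[0,0,0,0,0,0,0]]' 15
python3 - <<'E'
from h import *
m=cams.camera_model("wrist");s=bot.get_state();p,d=cams.snapshot("wrist");cv2.imwrite("pics/w5.png",p);C=cloud(m,d)
print(s["tool_pos"],s["opening"])
k=(C[...,2]>.035)&(C[...,2]<.045)&(np.hypot(C[...,0]-.4965,C[...,1]+.184)<.03)
Q=C[k]*1000;print("gauge",k.sum(),np.median(Q,0),cv2.minAreaRect(Q[:,:2].astype(np.float32)))
k=(abs(C[...,2]-.0139)<.004)&(np.hypot(C[...,0]-.497,C[...,1]+.185)<.035)&(p.min(2)>120)
Q=C[k]*1000;print("stage",k.sum(),cv2.minEnclosingCircle(Q[:,:2].astype(np.float32)))
E
```

```text
time: 8.13
tool_pos: [0.4996, -0.1836, 0.1162]
tool_rot: [[0.308, 0.951, 0.009], [0.951, -0.308, -0.006], [-0.003, 0.011, -1.0]]
wrist_force: [1.2, -1.2, 0.3]
opening: 0.498
grasp_force: 0.0
[ 0.4996 -0.1836  0.1162] 0.4976683532229341
gauge 519 [ 496.0811 -181.5311   39.7984] ((496.2141418457031, -182.1788330078125), (23.998294830322266, 18.035785675048828), 71.65096282958984)
stage 1091 ((495.3707275390625, -184.51292419433594), 25.35359764099121)
```

Run:
```python
from h import *
import json
from scipy.optimize import least_squares
s=bot.get_state();print(s["q"],s["tool_pos"])
def fk(q,P):
    a1,h,L2,L4,L6,d=P
    Rz=lambda a:cv2.Rodrigues(np.array([0,0,a]))[0];Ry=lambda a:cv2.Rodrigues(np.array([0,a,0.]))[0]
    R=Rz(q[0]);p=R@np.array([a1,d,h]);R=R@Ry(q[1]);p=p+R@[0,0,L2];R=R@Ry(q[2]);p=p+R@[0,0,L4]
    R=R@Rz(q[3])@Ry(q[4])@Rz(q[5]);p=p+R@[0,0,L6];return p,R
D=[([-1.30147,.528376,1.433771,0,1.181391,-.178514],[.2704734,-.5627152,.2212688]),([-.2444,.4451,1.9614,.0033,.7392,.874],[.4442,.0043,.132]),(s["q"],s["tool_pos"])]
def res(P): return np.concatenate([fk(q,P)[0]-p for q,p in D]+[[(P[4]-.35)*.01]])
r=least_squares(res,[.1,.4,.45,.45,.35,.1]);print(r.x,abs(r.fun).max())
print(fk(s["q"],r.x)[1],s["tool_rot"])
np.save("kin.npy",r.x)
R=s["tool_rot"];R=down(np.radians(-17.6))
w=lambda a:(R.T@np.array(a)*100).round(2)
print("A 5x",w((np.array([.36,-.14,.27])-[.4965,-.183,.116])/5)," B",w(np.array([.26,-.40,.38])-[.36,-.14,.27]))
```

```text
[-0.5625  0.559   1.7722  0.      0.8025 -0.2497] [ 0.4986 -0.1831  0.1142]Traceback (most recent call last):
  File "<stdin>", line 12, in <module>
    return func(*args, **kwargs)
    vector_fun = VectorFunction(
        fun_wrapped,
    ...<6 lines>...
        workers=workers
    )
    self._update_fun()
    ~~~~~~~~~~~~~~~~^^
    self.f = self.fun_wrapped(xp_copy(self.x))
             ~~~~~~~~~~~~~~~~^^^^^^^^^^^^^^^^^
    return np.atleast_1d(self.fun(x))
                         ~~~~~~~~^^^
    return self.f(x, *self.args, **self.kwargs)
           ~~~~~~^^^^^^^^^^^^^^^^^^^^^^^^^^^^^^
  File "<stdin>", line 11, in res
  File "<stdin>", line 9, in fk
  File "<stdin>", line 7, in <lambda>
cv2.error: OpenCV(4.12.0) /io/opencv/modules/calib3d/src/calibration_base.cpp:151: error: (-210:Unsupported format or combination of formats) The matrices must have 32f or 64f data type in function 'Rodrigues'
```

```bash
cat >> h.py <<'E'
from scipy.optimize import least_squares
from scipy.spatial.transform import Rotation as Ro
def fk(q,P):
    a1,h,L2,L4,L6,d=P
    Rz=lambda a:Ro.from_euler("z",a).as_matrix();Ry=lambda a:Ro.from_euler("y",a).as_matrix()
    R=Rz(q[0]);p=R@np.array([a1,d,h]);R=R@Ry(q[1]);p=p+R@[0,0,L2];R=R@Ry(q[2]);p=p+R@[0,0,L4]
    R=R@Rz(q[3])@Ry(q[4])@Rz(q[5]);p=p+R@[0,0,L6];return p,R
def fitkin(D,L6=.3):
    r=least_squares(lambda P:np.concatenate([fk(q,P)[0]-p for q,p in D]+[[(P[4]-L6)*.001]]),[.1,.4,.45,.45,L6,.1]);return r.x,abs(r.fun).max()
LO=np.array([-3.08,-.75,.22,-1.43,0,-2.85]);HI=np.array([3.08,2.2,2.44,4.57,2.65,2.85])
def ik(p,R,P,q0):
    f=lambda q:(lambda a:np.r_[(a[0]-p)*5,Ro.from_matrix(a[1].T@R@F.T).as_rotvec()])(fk(q,P))
    r=least_squares(f,np.clip(q0,LO+.01,HI-.01),bounds=(LO,HI));return r.x,np.abs(r.fun).max()
F=np.diag([1.,1,1])
E
python3 - <<'E'
from h import *
s=bot.get_state()
D=[([-1.30147,.528376,1.433771,0,1.181391,-.178514],[.2704734,-.5627152,.2212688]),([-.2444,.4451,1.9614,.0033,.7392,.874],[.4442,.0043,.132]),(s["q"],s["tool_pos"])]
P,e=fitkin(D);print(P,e);np.save("kin.npy",P)
print(fk(s["q"],P)[1]);print(s["tool_rot"])
R=down(np.radians(-17.6))
w=lambda a:(R.T@np.array(a)*100).round(2)
print("A 5x",w((np.array([.36,-.14,.27])-[.4965,-.183,.116])/5)," B",w(np.array([.26,-.40,.38])-[.36,-.14,.27]))
E
```

```text
[-0.2873 -4.023   1.0693  0.3731 -3.4726  0.1138] 0.015357272715774375
[[-0.9514  0.3078  0.0067]
 [ 0.3078  0.9514 -0.0042]
 [-0.0076 -0.0019 -1.    ]]
[[ 0.3078  0.9514  0.0067]
 [ 0.9514 -0.3078 -0.0042]
 [-0.0019  0.0076 -1.    ]]
A 5x [-0.01 -2.86 -3.08]  B [-27.81  -1.67 -11.  ]
```

```bash
python3 -m inch '[[0,0,-1.4,-2.5,0,0,0],[0,0,-2.6,-2.55,0,0,0],[0,0,-2.6,-2.55,0,0,0],[0,0,-2.6,-2.55,0,0,0],[0,0,-2.6,-2.55,0,0,0.1],[0,0,-2.6,-2.55,0,0,0.12],[0,0,0,0,0,0,0.12],[0,0,0,0,0,0,0.12],[0,0,0,0,0,0,0.12],[0,0,0,0,0,0,0.12],[0,0,0,0,0,0,0.12],[0,0,0,0,0,0,0.12]]'
python3 - <<'E'
from h import *
import cv2
s=bot.get_state();print(s["q"].tolist(),s["tool_pos"].tolist())
# look pose
psi=np.radians(67.5);sx=np.array([np.cos(psi),np.sin(psi),0]);sy=np.array([-sx[1],sx[0],0]);ez=np.array([0,0,1.])
st=np.array([.4963,-.1843,0]);O=st-.13*sx+[0,0,.205]
f=np.sin(np.radians(75))*sx-np.cos(np.radians(75))*ez
zt=np.sin(np.radians(58.3))*sx-np.cos(np.radians(58.3))*ez;x=np.cross(sy,zt);R=np.c_[x,sy,zt]
cam=O-.30*f;p=cam-R@[.0774,.002,-.1645];print("look",p,R)
w1=[.27,-.44,.36]
rows(w1,down(np.radians(-17.6-103.6)))
E
```

```text
time: 9.18
tool_pos: [0.3596, -0.1346, 0.2626]
tool_rot: [[0.952, 0.307, -0.001], [0.307, -0.952, 0.001], [-0.001, -0.001, -1.0]]
wrist_force: [-0.0, -0.1, -0.2]
opening: 0.503
grasp_force: 0.0
[-0.6513635233764499, 0.1355393188471457, 1.9366043549663832, -1.580510810877991e-05, 1.0711643343801214, 0.6076232139939074] [0.35962008327059564, -0.13458727046470204, 0.26263332837621123]
look [ 0.4066 -0.406   0.2621] [[-0.2011 -0.9239  0.3256]
 [-0.4855  0.3827  0.786 ]
 [-0.8508  0.     -0.5255]]
10 x [-0.691  3.207 -0.975] [-0.0001  0.0002  0.0856]
```

```bash
python3 -m inch '[[0,-0.7,3.2,-1,0,0,0.086],[0,-0.7,3.2,-1,0,0,0.086],[0,-0.7,3.2,-1,0,0,0.086],[0,-0.7,3.2,-1,0,0,0.086],[0,-0.7,3.2,-1,0,0,0.086],[0,-0.7,3.2,-1,0,0,0.086],[0,-0.7,3.2,-1,0,0,0.086],[0,-0.7,3.2,-1,0,0,0.086],[0,-0.7,3.2,-1,0,0,0.086],[0,-0.7,3.2,-1,0,0,0.086]]'
cat > pose.py <<'E'
from h import *
F[:]=Ro.from_euler("z",90,degrees=True).as_matrix()
s=bot.get_state();q=s["q"];print(q.tolist(),s["tool_pos"].tolist())
psi=np.radians(67.5);sx=np.array([np.cos(psi),np.sin(psi),0]);sy=np.array([-sx[1],sx[0],0]);ez=np.array([0,0,1.])
st=np.array([.4963,-.1843,0]);O=st-.13*sx+[0,0,.195]
def look(al,D,up=.01):
    f=np.sin(np.radians(al+16.7))*sx-np.cos(np.radians(al+16.7))*ez
    zt=np.sin(np.radians(al))*sx-np.cos(np.radians(al))*ez;R=np.c_[np.cross(sy,zt),sy,zt]
    return O+up*ez-D*f-R@[.0774,.002,-.1645],R
E
python3 - <<'E'
from pose import *
p,R=look(50,.33);print(p);rows(p,R)
p,R=look(58.3,.30);print(p);rows(p,R)
E
```

```text
time: 10.02
tool_pos: [0.2701, -0.4409, 0.3626]
tool_rot: [[0.854, -0.52, -0.0], [-0.52, -0.854, 0.002], [-0.001, -0.001, -1.0]]
wrist_force: [0.0, -0.6, -0.4]
opening: 0.502
grasp_force: 0.0
[-1.2375758074028371, 0.23714918093851386, 1.4996832071620394, 0.00024736234002346223, 1.4067122135719081, 0.8795232329567165] [0.27014392541269894, -0.44088950499614504, 0.3626126822951341]
[ 0.3997 -0.4228  0.2891]
14 x [ 0.468 -0.858  0.499] [ 0.0439 -0.0511  0.0943]
[ 0.4066 -0.406   0.2621]
15 x [ 0.477 -0.819  0.675] [ 0.0477 -0.0556  0.0856]
```

```bash
python3 -m inch '[[0,0.47,-0.86,0.5,0.044,-0.051,0.094],[0,0.47,-0.86,0.5,0.044,-0.051,0.094],[0,0.47,-0.86,0.5,0.044,-0.051,0.094],[0,0.47,-0.86,0.5,0.044,-0.051,0.094],[0,0.47,-0.86,0.5,0.044,-0.051,0.094],[0,0.47,-0.86,0.5,0.044,-0.051,0.094],[0,0.47,-0.86,0.5,0.044,-0.051,0.094],[0,0.47,-0.86,0.5,0.044,-0.051,0.094]]';  python3 - <<'E'
from pose import *
D=[([-1.30147,.528376,1.433771,0,1.181391,-.178514],[.2704734,-.5627152,.2212688]),([-0.6513635233764499, 0.1355393188471457, 1.9366043549663832, -1.580510810877991e-05, 1.0711643343801214, 0.6076232139939074], [0.35962008327059564, -0.13458727046470204, 0.26263332837621123]),([-1.2375758074028371, 0.23714918093851386, 1.4996832071620394, 0.00024736234002346223, 1.4067122135719081, 0.8795232329567165], [0.27014392541269894, -0.44088950499614504, 0.3626126822951341]),([-0.5625,0.559,1.7722,0.,0.8025,-0.2497],[0.4986,-0.1831,0.1142]),(q,s["tool_pos"])]
P,e=fitkin(D);print(P,e);np.save("kin.npy",P)
print(fk(q,P)[1]@F-s["tool_rot"])
for a,d in((50,.33),(58.3,.30)):
    p,R=look(a,d);print(a,*ik(p,R,P,q)); rows(p,R)
E
```

```text
time: 10.68
tool_pos: [0.346, -0.4153, 0.3232]
tool_rot: [[0.26, -0.965, 0.035], [-0.838, -0.208, 0.505], [-0.48, -0.16, -0.863]]
wrist_force: [0.8, -0.4, -0.2]
opening: 0.502
grasp_force: 0.0
[-1.2073389348046752, 0.5239013152356943, 1.2654126758274833, 0.22122333170333003, 1.8355583651281209, 1.685765238213454] [0.346039722746824, -0.4153477713524219, 0.3232232319557212]
[-0.0236  0.1605  0.5308  0.3867  0.2428  0.1137] 0.022592601242975185
[[-0.  0. -0.]
 [-0.  0.  0.]
 [-0.  0.  0.]]
50 [-1.2342  0.6701  1.2472  0.5687  1.8954  2.2933] 6.402684079190777e-10
6 x [ 0.485 -0.832  0.471] [ 0.0442 -0.0507  0.0945]
58.3 [-1.2366  0.7157  1.3143  0.6441  1.9145  2.2558] 4.4686937317232385e-11
7 x [ 0.523 -0.736  0.845] [ 0.0438 -0.0635  0.0784]
```

```bash
python3 -m inch '[[0,0.52,-0.74,0.84,0.044,-0.063,0.078],[0,0.52,-0.74,0.84,0.044,-0.063,0.078],[0,0.52,-0.74,0.84,0.044,-0.063,0.078],[0,0.52,-0.74,0.84,0.044,-0.063,0.078],[0,0.52,-0.74,0.84,0.044,-0.063,0.078],[0,0.52,-0.74,0.84,0.044,-0.063,0.078],[0,0.52,-0.74,0.84,0.044,-0.063,0.078],[0,0,0,0,0,0,0],[0,0,0,0,0,0,0]]';  python3 - <<'E'
from pose import *
m=cams.camera_model("wrist");pp,d=cams.snapshot("wrist");cv2.imwrite("pics/w6.png",pp);np.save("pics/w6.npy",d);np.save("pics/w6m.npy",m,allow_pickle=True)
cv2.imwrite("pics/w6r.png",cv2.rotate(pp,cv2.ROTATE_180))
print(m["fx"])
E
```

```text
time: 11.43
tool_pos: [0.4057, -0.4062, 0.2621]
tool_rot: [[-0.195, -0.926, 0.323], [-0.491, 0.377, 0.785], [-0.849, -0.005, -0.529]]
wrist_force: [0.2, 0.4, -0.6]
opening: 0.504
grasp_force: 0.0
[-1.2832355707711667, 0.7623404674818814, 1.2669288991734085, 0.6069819283212753, 1.9380475194442097, 2.2112181971107905] [0.40568978930012384, -0.4062001495668554, 0.262123121472696]
281.4086814848353
```

View pics/w6.png

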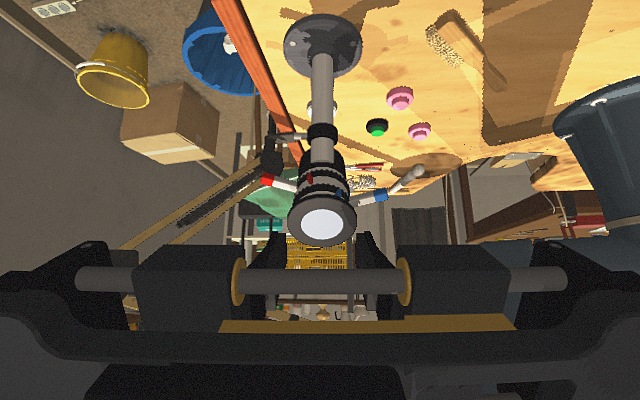

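View (upside down): cap lens (321,225), red lever end (267,180), blue lever end (381,195), red pointer about (310,180), blue pointer about (338,190), foot (322,44). Now measure numerically.

```bash
cat > sc.py <<'E'
from h import *
def frame(psi,ox,oy):
    sx=np.array([np.cos(psi),np.sin(psi),0]);sy=np.array([-sx[1],sx[0],0]);ez=np.array([0,0,1.])
    a=-.57358*sx+.81915*ez;e0=-.81915*sx-.57358*ez;return np.array([ox,oy,.195]),e0,-sy,a
def pt(fr,th,r,h): O,e0,e1,a=fr;return O+r*(np.cos(th)*e0+np.sin(th)*e1)+h*a
def blobs(p,box):
    u0,v0,u1,v1=box;h=cv2.cvtColor(p,cv2.COLOR_BGR2HSV)[v0:v1,u0:u1].astype(int)
    S=(h[...,1]>110)&(h[...,2]>50)
    out={}
    for n,k in(("red",S&((h[...,0]<8)|(h[...,0]>172))),("blue",S&(h[...,0]>100)&(h[...,0]<130))):
        c=cv2.connectedComponentsWithStats(k.astype(np.uint8));out[n]=[(c[2][i,4],(c[3][i]+[u0,v0]).round(1).tolist(),c[2][i,:4].tolist()) for i in range(1,c[0]) if c[2][i,4]>3]
    return out
E
python3 - <<'E'
from sc import *
p=cv2.imread("pics/w6.png");d=np.load("pics/w6.npy");m=np.load("pics/w6m.npy",allow_pickle=True).item();C=cloud(m,d)
print(blobs(p,(250,140,400,240)))
k=(p.min(2)>170);k[:200]=0;k[250:]=0;k[:,:295]=0;k[:,350:]=0
cs=max(cv2.findContours(k.astype(np.uint8),0,1)[0],key=len);e=cv2.fitEllipse(cs);print("lens",e,C[int(e[0][1]),int(e[0][0])])
fp=C[[int(e[0][1])],[int(e[0][0])]]
# cap face plane points
kk=(np.hypot(*(np.mgrid[:400,:640]-np.array([e[0][1],e[0][0]])[:,None,None]))<36)&(abs(d-d[int(e[0][1]),int(e[0][0])])<.04)
# foot: points at z~.013
kf=(abs(C[...,2]-.013)<.004)&(np.hypot(C[...,0]-.447,C[...,1]+.304)<.07)&(p.max(2)<140)
Q=C[kf]*1000;print("foot",kf.sum(),cv2.minEnclosingCircle(Q[:,:2].astype(np.float32)),np.median(Q,0))
for psi in (66,67.5,69):
    ps=np.radians(psi);fr=frame(ps,.4963-.13*np.cos(ps),-.1843-.13*np.sin(ps))
    print(psi,"lens",proj(m,[pt(fr,0,0,.046)]),"foot",proj(m,[fr[0]-[0,0,.182]]),"red end 1.3",proj(m,[pt(fr,1.2,.063,0),pt(fr,1.4,.063,0)]).ravel(),"blue",proj(m,[pt(fr,-1.2,.063,.024),pt(fr,-1.4,.063,.024)]).ravel(),"ptr",proj(m,[pt(fr,.5,.034,.0115),pt(fr,-.5,.034,.0355)]).ravel())
E
```

```text
{'red': [(np.int32(107), [367.4, 165.6], [105, 23, 28, 8]), (np.int32(4), [379.5, 169.5], [129, 29, 2, 2]), (np.int32(5), [371.0, 171.0], [119, 31, 5, 1]), (np.int32(152), [266.8, 178.6], [10, 32, 15, 15]), (np.int32(55), [309.4, 178.1], [56, 33, 7, 11])], 'blue': [(np.int32(38), [338.2, 192.7], [85, 49, 7, 8]), (np.int32(156), [380.4, 194.7], [123, 48, 15, 14])]}
lens ((321.54681396484375, 223.9117889404297), (28.82077407836914, 41.28495407104492), 90.08304595947266) [ 0.4357 -0.332   0.2319]
foot 2744 ((453.81256103515625, -299.5489501953125), 60.2044563293457) [ 434.3986 -323.9579   12.9482]
66 lens [[325.8626 224.4872]] foot [[324.7159  56.0897]] red end 1.3 [268.0634 176.118  265.8948 185.5692] blue [386.6723 192.2171 387.837  201.8109] ptr [309.4212 177.6048 344.6444 193.3369]
67.5 lens [[321.567  224.4542]] foot [[322.0222  56.0415]] red end 1.3 [264.5174 176.5979 262.7134 186.0176] blue [382.6887 191.7112 384.2547 201.3556] ptr [305.1198 177.7086 339.6918 193.1548]
69 lens [[317.2698 224.4406]] foot [[319.3276  56.047 ]] red end 1.3 [261.0672 177.1071 259.6247 186.4892] blue [378.5897 191.233  380.5616 200.9218] ptr [300.8485 177.8508 334.6992 193.0095]
```

Run:
```python
from sc import *
m=np.load("pics/w6m.npy",allow_pickle=True).item()
ps=np.radians(67.5);fr=frame(ps,.4963-.13*np.cos(ps),-.1843-.13*np.sin(ps))
for n,uv,h,r,t0 in(("zlev",(266.8,178.6),0,.060,1.2),("zptr",(309.4,178.1),.0115,.033,.5),("ilev",(380.4,194.7),.024,.060,-1.2),("iptr",(338.2,192.7),.0355,.033,-.5)):
    s=least_squares(lambda x:proj(m,[pt(fr,x[0],x[1]*.05,h)])[0]-uv,[t0,r/.05]).x
    s1=least_squares(lambda x:proj(m,[pt(fr,x[0],r,h)])[0]-uv,[t0]);s2=least_squares(lambda x:proj(m,[pt(fr,x[0],r,h)])[0][:1]-uv[0],[t0])
    print(n,"th,r",s[0],s[1]*50,"fixed r",s1.x,s1.fun,"u only",s2.x,"du/dth",(proj(m,[pt(fr,s[0]+.1,r,h)])-proj(m,[pt(fr,s[0],r,h)]))*10)
```

```text
zlev th,r 1.2264099929749566 60.18860439624994 fixed r [1.2265] [0.1778 0.0532] u only [1.2402] du/dth [[-10.3247  44.718 ]]
zptr th,r 0.3910493032749289 31.799192077902955 fixed r [0.3858] [-0.3251 -0.9863] u only [0.3753] du/dth [[-30.1547  11.6012]]
ilev th,r -1.2472643799391945 60.15316309993581 fixed r [-1.2473] [-0.1558  0.0381] u only [-1.2618] du/dth [[-14.4234 -45.5663]]
iptr th,r -0.45663091382627213 33.82158209670167 fixed r [-0.4615] [-0.2806  0.6926] u only [-0.4704] du/dth [[-32.5926 -11.4221]]
```

```bash
cat > lv.py <<'E'
from sc import *
F[:]=Ro.from_euler("z",90,degrees=True).as_matrix()
ps=np.radians(67.5);fr=frame(ps,.4963-.13*np.cos(ps),-.1843-.13*np.sin(ps))
def tp(th,r,h,sgn=-1):
    "tool along -axis at angle th; sgn -1: tool y=-t (x out)"
    O,e0,e1,a=fr;t=-np.sin(th)*e0+np.cos(th)*e1;y=sgn*t;z=-a
    return pt(fr,th,r,h),np.c_[np.cross(y,z),y,z]
E
python3 - <<'E'
from lv import *
P=np.load("kin.npy");q=bot.get_state()["q"]
for sgn in(-1,1):
  q0=q.copy() if sgn<0 else q-[0,0,0,0,0,np.pi]
  for th,h in((.39,0),(.8,0),(1.23,0),(1.23,.1),(-.46,.024),(-.85,.024),(-1.25,.024),(-1.25,.12)):
    p,R=tp(th,.054,h-.008,sgn);r=ik(p,R,P,q0);print(sgn,th,h,p,r[0],round(r[1],4))
print(tp(1.23,.054,0)[1])
E
```

```text
-1 0.39 0 [ 0.4516 -0.3458  0.1598] [-1.057   0.6445  1.5508  0.4782  1.3775  1.8895] 0.0
-1 0.8 0 [ 0.4723 -0.3435  0.1669] [-1.026   0.6553  1.5067  0.4888  1.3951  1.5181] 0.0
-1 1.23 0 [ 0.4897 -0.3333  0.1781] [-0.9938  0.6506  1.4815  0.4999  1.4086  1.1267] 0.0
-1 1.23 0.1 [ 0.4677 -0.3863  0.26  ] [-1.066   0.6264  1.2917  0.4658  1.6284  1.1684] 0.0
-1 -0.46 0.024 [ 0.4057 -0.3403  0.1804] [-1.1214  0.5707  1.6304  0.4495  1.3957  2.6895] 0.0
-1 -0.85 0.024 [ 0.3944 -0.3243  0.1877] [-1.1781  0.5225  1.7447  0.5247  1.3517  2.85  ] 0.1387
-1 -1.25 0.024 [ 0.3904 -0.3062  0.1983] [-1.2687  0.4561  1.9457  0.7118  1.2329  2.85  ] 0.3375
-1 -1.25 0.12 [ 0.3693 -0.357   0.277 ] [-1.3427  0.4102  1.755   0.6133  1.4587  2.85  ] 0.4471
1 0.39 0 [ 0.4516 -0.3458  0.1598] [-1.057   0.6445  1.5508  0.4782  1.3775 -1.2521] 0.0
1 0.8 0 [ 0.4723 -0.3435  0.1669] [-1.026   0.6553  1.5067  0.4888  1.3951 -1.6235] 0.0
1 1.23 0 [ 0.4897 -0.3333  0.1781] [-0.9938  0.6506  1.4815  0.4999  1.4086 -2.0149] 0.0
1 1.23 0.1 [ 0.4677 -0.3863  0.26  ] [-1.066   0.6264  1.2917  0.4658  1.6284 -1.9732] 0.0
1 -0.46 0.024 [ 0.4057 -0.3403  0.1804] [-1.1214  0.5707  1.6304  0.4495  1.3957 -0.4521] 0.0
1 -0.85 0.024 [ 0.3944 -0.3243  0.1877] [-1.1273  0.5321  1.68    0.4477  1.3878 -0.0713] 0.0
1 -1.25 0.024 [ 0.3904 -0.3062  0.1983] [-1.1195  0.4937  1.7162  0.4511  1.3871  0.3353] 0.0
1 -1.25 0.12 [ 0.3693 -0.357   0.277 ] [-1.1915  0.4672  1.5259  0.412   1.6099  0.3695] 0.0
[[ 0.766  -0.6042  0.2195]
 [-0.6136 -0.5854  0.5299]
 [-0.1917 -0.5406 -0.8192]]
```

Run:
```python
from lv import *
p,R=tp(1.23,.054,.11);print(p);rows(p,R)
```

```text
[ 0.4638 -0.3958  0.2748]
11 x [ 0.011 -0.563  0.107] [-0.0224  0.0316 -0.1094]
```

```bash
python3 -m inch '[[0,0.01,-0.56,0.11,-0.022,0.032,-0.109],[0,0.01,-0.56,0.11,-0.022,0.032,-0.109],[0,0.01,-0.56,0.11,-0.022,0.032,-0.109],[0,0.01,-0.56,0.11,-0.022,0.032,-0.109],[0,0.01,-0.56,0.11,-0.022,0.032,-0.109],[0,0.01,-0.56,0.11,-0.022,0.032,-0.109],[0,0.01,-0.56,0.11,-0.022,0.032,-0.109],[0,0.01,-0.56,0.11,-0.022,0.032,-0.109],[0,0.01,-0.56,0.11,-0.022,0.032,-0.109],[0,0.01,-0.56,0.11,-0.022,0.032,-0.109],[0,0.01,-0.56,0.11,-0.022,0.032,-0.109],[0,0,0,0,0,0,0]]'
python3 - <<'E'
from lv import *
m=cams.camera_model("wrist");s=bot.get_state();pp,d=cams.snapshot("wrist");cv2.imwrite("pics/w7.png",pp);np.save("pics/w7.npy",d);np.save("pics/w7m.npy",m,allow_pickle=True)
print(blobs(pp,(200,100,440,300)))
print("pred",proj(m,[pt(fr,1.2264,.060,0),pt(fr,.39,.034,.0115),pt(fr,0,0,.046)]))
p,R=tp(1.23,.054,-.008);rows(p,R)
E
```

```text
time: 12.48
tool_pos: [0.4652, -0.3945, 0.2785]
tool_rot: [[0.765, -0.603, 0.225], [-0.617, -0.588, 0.523], [-0.183, -0.539, -0.822]]
wrist_force: [0.4, 0.8, 0.8]
opening: 0.499
grasp_force: 0.0
{'red': [(np.int32(6), [200.3, 179.8], [0, 78, 2, 4]), (np.int32(24), [205.6, 190.8], [3, 87, 6, 9]), (np.int32(132), [323.6, 193.1], [119, 86, 10, 15]), (np.int32(42), [346.9, 232.3], [143, 128, 8, 9]), (np.int32(42), [260.0, 242.6], [56, 136, 9, 14]), (np.int32(4), [353.2, 240.8], [152, 140, 3, 2]), (np.int32(13), [253.8, 244.8], [52, 142, 4, 7])], 'blue': [(np.int32(960), [277.9, 107.6], [47, 0, 72, 23]), (np.int32(278), [291.0, 120.5], [70, 10, 43, 18]), (np.int32(39), [359.0, 297.3], [154, 194, 10, 6])]}
pred [[323.4241 192.177 ]
 [348.1867 230.7427]
 [323.4814 268.0498]]
4 x [-0.008  0.058  2.995] [ 0.0005 -0.002  -0.0008]
```

```bash
python3 -m inch '[[0,0,0.06,2.5,0,0,0],[0,0,0.06,2.5,0,0,0],[0,0,0.06,2.5,0,0,0],[0,0,0.06,2.5,0,0,0],[0,0,0,2,0,0,0],[0,0,0,0,0,0,0],[-1,0,0,0,0,0,0],[-1,0,0,0,0,0,0],[-1,0,0,0,0,0,0],[-1,0,0,0,0,0,0],[-1,0,0,0,0,0,0],[-1,0,0,0,0,0,0]]' 6
python3 - <<'E'
from lv import *
m=np.load("pics/w7m.npy",allow_pickle=True).item()
for uv,h,r,t0 in(((323.6,193.1),0,.060,1.2),((346.9,232.3),.0115,.033,.4),((346.9,232.3),.016,.033,.4)):
    s1=least_squares(lambda x:proj(m,[pt(fr,x[0],r,h)])[0]-uv,[t0]);print(h,s1.x,s1.fun)
s=bot.get_state();print(s["tool_pos"],s["opening"],s["grasp_force"])
d=s["tool_pos"]-fr[0];print("r,th,h",np.hypot(d@fr[1],d@fr[2]),np.arctan2(d@fr[2],d@fr[1]),d@fr[3])
p,R=tp(.40,.054,-.008);rows(p,R,12)
E
```

```text
time: 13.53
tool_pos: [0.4898, -0.3349, 0.1759]
tool_rot: [[0.76, -0.609, 0.226], [-0.621, -0.581, 0.526], [-0.189, -0.54, -0.82]]
wrist_force: [1.4, 0.9, 1.2]
opening: 0.128
grasp_force: 1.0
0 [1.2233] [ 0.0068 -0.922 ]
0.0115 [0.379] [ 0.7628 -0.6963]
0.016 [0.4295] [ 0.0894 -0.0908]
[ 0.4898 -0.3349  0.1759] 0.12834908563813827 0.9878341108560562
r,th,h 0.05552474558285454 1.1934595765384786 -0.008942396713852926
12 x [-0.03   0.362 -0.008] [-0.0004 -0.0006  0.0686]
```

```bash
python3 -m inch '[[-1,0,0,0,0,0,0],[-1,0,0,0,0,0,0]]' 6
python3 - <<'E'
from lv import *
s=bot.get_state();print(s["tool_pos"],s["opening"],s["grasp_force"])
d=s["tool_pos"]-fr[0];print("r,th,h",np.hypot(d@fr[1],d@fr[2]),np.arctan2(d@fr[2],d@fr[1]),d@fr[3])
O,e0,e1,a=fr;y=-s["tool_rot"][:,1];print("tool ang",np.arctan2(-y@e0,y@e1))
p,R=tp(.405,.054,-.008);rows(p,R,12)
p1,R1=tp(1.2233,.054,-.008);p,R=tp(.405,.054,-.008);rows(p,R,12,p1,R1)
E
```

```text
time: 13.7
tool_pos: [0.4899, -0.3348, 0.1759]
tool_rot: [[0.761, -0.609, 0.226], [-0.621, -0.581, 0.526], [-0.189, -0.54, -0.82]]
wrist_force: [0.6, -0.5, 2.9]
opening: 0.114
grasp_force: 6.0
[ 0.4899 -0.3348  0.1759] 0.11382216254895194 6.013546586036682
r,th,h 0.05555254556510524 1.1956894135389315 -0.009082148429884555
tool ang 1.2239116027573869
12 x [-0.03   0.361 -0.01 ] [-0.0004 -0.0006  0.0682]
12 x [-0.013  0.368  0.   ] [ 0.     -0.      0.0682]
```

```bash
python3 -m inch '[[-1,-0.03,0.36,-0.01,0,0,0.068],[-1,-0.03,0.36,-0.01,0,0,0.068],[-1,-0.03,0.36,-0.01,0,0,0.068],[-1,-0.03,0.36,-0.01,0,0,0.068],[-1,-0.03,0.36,-0.01,0,0,0.068],[-1,-0.03,0.36,-0.01,0,0,0.068],[-1,-0.03,0.36,-0.01,0,0,0.068],[-1,-0.03,0.36,-0.01,0,0,0.068],[-1,-0.03,0.36,-0.01,0,0,0.068],[-1,-0.03,0.36,-0.01,0,0,0.068],[-1,-0.03,0.36,-0.01,0,0,0.068],[-1,-0.03,0.36,-0.01,0,0,0.068]]' 6; python3 -m inch '[[-1,0,0,0,0,0,0],[-1,0,0,0,0,0,0],[-1,0,0,0,0,0,0]]'
cat > st.py <<'E'
from lv import *
def st(sgn=-1):
    s=bot.get_state();d=s["tool_pos"]-fr[0];y=sgn*s["tool_rot"][:,1];O,e0,e1,a=fr
    print("r,th,h",np.hypot(d@e0,d@e1),np.arctan2(d@e1,d@e0),d@a,"ang",np.arctan2(-y@e0,y@e1),"open",s["opening"],s["grasp_force"],s["wrist_force"])
E
python3 -c "
from st import *
st()"
```

```text
time: 14.7
tool_pos: [0.4525, -0.3467, 0.1585]
tool_rot: [[0.074, -0.971, 0.226], [-0.85, 0.057, 0.524], [-0.521, -0.231, -0.822]]
wrist_force: [2.8, -2.6, -1.5]
opening: 0.113
grasp_force: 6.0
time: 14.95
tool_pos: [0.452, -0.3466, 0.1585]
tool_rot: [[0.078, -0.971, 0.224], [-0.85, 0.053, 0.524], [-0.521, -0.232, -0.822]]
wrist_force: [1.1, -4.0, -4.6]
opening: 0.111
grasp_force: 6.0
r,th,h 0.05540711473031873 0.39234008545357796 -0.008766343805987472 ang 0.4090228892288031 open 0.11077764656048623 6.026870682835579 [ 1.0597 -4.0455 -4.5753]
```

```bash
python3 -m inch '[[0,0,0,0,0,0,0],[0,0,0,0,0,0,0],[0,0,0,0,0,0,0],[0,0,0,0,0,0,0],[0,0,0,-1.5,0,0,0],[0,0,0,-3,0,0,0],[0,0,0,-3,0,0,0],[0,0,0,-3,0,0,0],[0,0,0,-1.5,0,0,0],[0,0,0,0,0,0,0],[0,0,0,0,0,0,0],[0,0,0,0,0,0,0]]'
python3 - <<'E'
from st import *
st()
m=cams.camera_model("wrist");pp,d=cams.snapshot("wrist");cv2.imwrite("pics/w8.png",pp);np.save("pics/w8m.npy",m,allow_pickle=True);np.save("pics/w8.npy",d)
print(blobs(pp,(220,150,440,300)))
k=(pp.min(2)>170);k[:230]=0;k[320:]=0;k[:,:280]=0;k[:,370:]=0
cs=max(cv2.findContours(k.astype(np.uint8),0,1)[0],key=len);print("lens",cv2.fitEllipse(cs))
print("pred",proj(m,[pt(fr,.405,.060,0),pt(fr,.405,.034,.0115),pt(fr,-.46,.034,.0355),pt(fr,0,0,.046)]))
cv2.imwrite("pics/w8c.png",cv2.resize(pp[150:300,230:430],None,fx=4,fy=4,interpolation=2))
E
```

```text
time: 15.95
tool_pos: [0.4248, -0.4068, 0.2566]
tool_rot: [[0.078, -0.972, 0.223], [-0.847, 0.054, 0.53], [-0.527, -0.23, -0.818]]
wrist_force: [-0.5, 0.0, -0.4]
opening: 0.5
grasp_force: 0.0
r,th,h 0.05259944986087103 0.37105577492682024 0.10947886860949868 ang 0.40696025140644626 open 0.4995442891654742 0.0 [-0.4706  0.0401 -0.4298]
{'red': [(np.int32(6), [276.0, 158.5], [56, 6, 1, 6]), (np.int32(141), [320.2, 191.7], [95, 35, 12, 14]), (np.int32(95), [391.4, 198.7], [159, 45, 24, 11]), (np.int32(70), [390.3, 205.7], [162, 53, 17, 9]), (np.int32(38), [319.5, 222.3], [98, 68, 4, 10]), (np.int32(67), [394.7, 239.0], [165, 86, 19, 9]), (np.int32(16), [262.4, 244.2], [39, 93, 8, 4]), (np.int32(46), [392.5, 244.6], [167, 92, 12, 7])], 'blue': [(np.int32(599), [239.7, 157.7], [0, 0, 41, 21]), (np.int32(334), [266.0, 160.7], [33, 0, 24, 22]), (np.int32(19), [346.9, 241.3], [124, 89, 6, 6])]}
lens ((318.6788635253906, 259.8340759277344), (20.241300582885742, 46.31366729736328), 89.70866394042969)
pred [[318.8309 191.6088]
 [318.7359 219.9754]
 [346.5415 241.4104]
 [318.3911 268.3692]]
```

View pics/w8c.png

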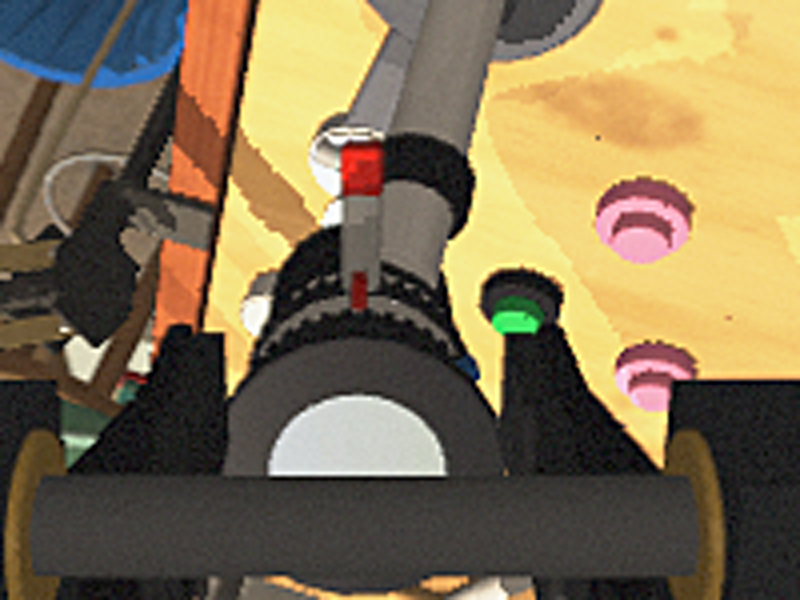

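Zoom lever (320,192) lies exactly in line with the red pointer (319.5,222) in this radial view; difference under ~0.02 rad. Now to the iris lever.

Run:
```python
from st import *
p,R=tp(-1.247,.054,.13,1);print(p);rows(p,R)
```

```text
[ 0.3653 -0.3667  0.2916]
13 x [-0.65   0.034 -0.161] [-0.0002 -0.0002 -0.1144]
```

```bash
python3 -m inch '[[0,-0.65,0.03,-0.16,0,0,-0.114],[0,-0.65,0.03,-0.16,0,0,-0.114],[0,-0.65,0.03,-0.16,0,0,-0.114],[0,-0.65,0.03,-0.16,0,0,-0.114],[0,-0.65,0.03,-0.16,0,0,-0.114],[0,-0.65,0.03,-0.16,0,0,-0.114],[0,-0.65,0.03,-0.16,0,0,-0.114],[0,-0.65,0.03,-0.16,0,0,-0.114],[0,-0.65,0.03,-0.16,0,0,-0.114],[0,-0.65,0.03,-0.16,0,0,-0.114],[0,-0.65,0.03,-0.16,0,0,-0.114],[0,-0.65,0.03,-0.16,0,0,-0.114]]' && python3 -m inch '[[0,-0.65,0.03,-0.16,0,0,-0.114],[0,0,0,0,0,0,0],[0,0,0,0,0,0,0],[0,0,0,0,0,0,0]]'
python3 - <<'E'
from st import *
st(1)
m=cams.camera_model("wrist");pp,d=cams.snapshot("wrist");cv2.imwrite("pics/w9.png",pp)
print(blobs(pp,(220,100,440,300))["blue"])
print("pred",proj(m,[pt(fr,-1.247,.060,.024),pt(fr,-1.147,.060,.024)]))
p,R=tp(-1.247,.054,.016,1);rows(p,R,5)
E
```

```text
time: 17.0
tool_pos: [0.3725, -0.3664, 0.2914]
tool_rot: [[0.968, -0.113, 0.223], [-0.218, -0.819, 0.53], [0.122, -0.562, -0.818]]
wrist_force: [0.1, -0.3, 0.3]
opening: 0.499
grasp_force: 0.0
time: 17.33
tool_pos: [0.3663, -0.3673, 0.2922]
tool_rot: [[0.975, -0.011, 0.224], [-0.131, -0.839, 0.528], [0.182, -0.544, -0.819]]
wrist_force: [-0.6, 0.6, 0.4]
opening: 0.499
grasp_force: 0.0
r,th,h 0.05289334185951563 -1.2439609341759013 0.13057515040557846 ang -1.2544053930194292 open 0.4987100670783483 0.0 [-0.5701  0.6255  0.4072]
[(np.int32(110), [320.6, 206.9], [96, 101, 10, 12])]
pred [[319.6578 205.5768]
 [325.6055 205.2455]]
5 x [-0.03  -0.007  2.295] [ 0.0003 -0.0009 -0.0014]
```

```bash
python3 -m inch '[[0,-0.03,0.02,2.3,0,0,0],[0,-0.03,0.02,2.3,0,0,0],[0,-0.03,0.02,2.3,0,0,0],[0,-0.03,0.02,2.3,0,0,0],[0,-0.03,0.02,2.3,0,0,0],[0,0,0,0,0,0,0],[-1,0,0,0,0,0,0],[-1,0,0,0,0,0,0],[-1,0,0,0,0,0,0],[-1,0,0,0,0,0,0],[-1,0,0,0,0,0,0],[-1,0,0,0,0,0,0]]' 6; python3 -m inch '[[-1,0,0,0,0,0,0],[-1,0,0,0,0,0,0]]'
python3 - <<'E'
from st import *
st(1)
p,R=tp(-.46,.054,.016,1);rows(p,R,12)
E
```

```text
time: 18.38
tool_pos: [0.3903, -0.3085, 0.1983]
tool_rot: [[0.974, -0.009, 0.225], [-0.129, -0.84, 0.526], [0.185, -0.542, -0.82]]
wrist_force: [-0.4, 1.8, 2.3]
opening: 0.134
grasp_force: 1.0
time: 18.55
tool_pos: [0.3903, -0.3082, 0.1983]
tool_rot: [[0.974, -0.008, 0.225], [-0.129, -0.84, 0.527], [0.185, -0.542, -0.82]]
wrist_force: [-1.0, -0.9, 4.4]
opening: 0.12
grasp_force: 6.0
r,th,h 0.053844942359992216 -1.2174756213245808 0.017064764568088787 ang -1.2515130141139053 open 0.1198719709506317 5.995337069034576 [-1.0064 -0.9062  4.4329]
12 x [0.016 0.341 0.01 ] [ 0.0004 -0.0003 -0.066 ]
```

```bash
python3 -m inch '[[-1,0.016,0.341,0.01,0,0,-0.066],[-1,0.016,0.341,0.01,0,0,-0.066],[-1,0.016,0.341,0.01,0,0,-0.066],[-1,0.016,0.341,0.01,0,0,-0.066],[-1,0.016,0.341,0.01,0,0,-0.066],[-1,0.016,0.341,0.01,0,0,-0.066],[-1,0.016,0.341,0.01,0,0,-0.066],[-1,0.016,0.341,0.01,0,0,-0.066],[-1,0.016,0.341,0.01,0,0,-0.066],[-1,0.016,0.341,0.01,0,0,-0.066],[-1,0.016,0.341,0.01,0,0,-0.066],[-1,0.016,0.341,0.01,0,0,-0.066]]' 6; python3 -m inch '[[-1,0,0,0,0,0,0],[-1,0,0,0,0,0,0],[-1,0,0,0,0,0,0]]'; python3 -c "
from st import *
st(1)"
```

```text
time: 19.55
tool_pos: [0.4059, -0.341, 0.1809]
tool_rot: [[0.688, 0.69, 0.225], [0.51, -0.681, 0.526], [0.516, -0.247, -0.82]]
wrist_force: [-1.9, -1.6, 7.0]
opening: 0.114
grasp_force: 6.0
time: 19.8
tool_pos: [0.4063, -0.3415, 0.1808]
tool_rot: [[0.69, 0.688, 0.226], [0.508, -0.683, 0.525], [0.515, -0.247, -0.821]]
wrist_force: [-0.4, -2.1, 5.0]
opening: 0.117
grasp_force: 6.0
r,th,h 0.05395529556204178 -0.4402068611961274 0.016831591693314142 ang -0.45892090938550495 open 0.11650244484679874 6.031799018383026 [-0.4447 -2.1063  5.0043]
```

```bash
python3 -m inch '[[-1,0,-0.04,0,0,0,0],[-1,0,-0.03,0,0,0,0],[-1,0,0,0,0,0,0],[0,0,0,0,0,0,0],[0,0,0,0,0,0,0],[0,0,0,0,0,0,0],[0,0,0,0,0,0,0],[0,0,0,-2,0,0,0],[0,0,0,-3,0,0,0],[0,0,0,-3,0,0,0],[0,0,0,-3,0,0,0],[0,0,0,0,0,0,0]]'
python3 - <<'E'
from st import *
st(1)
P=np.load("kin.npy");q=bot.get_state()["q"]
p,R=tp(-.35,.054,.13,-1);print(ik(p,R,P,q+[0,0,0,0,0,2.9]));rows(p,R,28)
L=np.array([0,0,np.pi])
E
```

```text
time: 20.8
tool_pos: [0.3808, -0.4026, 0.2739]
tool_rot: [[0.69, 0.687, 0.229], [0.511, -0.686, 0.518], [0.513, -0.241, -0.824]]
wrist_force: [-0.1, -0.6, 0.5]
opening: 0.495
grasp_force: 0.0
r,th,h 0.05485340063496976 -0.4364304845124679 0.13112609097195252 ang -0.4576670792924214 open 0.49517921325312797 0.0 [-0.0686 -0.5534  0.542 ]
(array([-1.1964,  0.5572,  1.3832,  0.4112,  1.66  ,  2.6281]), np.float64(3.6958647318311356e-13))
28 x [ 0.026 -0.004  0.004] [ 0.0002 -0.0008  0.1084]
```

```bash
R='[[0,0,0,0,0,0,0.124],[0,0,0,0,0,0,0.124],[0,0,0,0,0,0,0.124],[0,0,0,0,0,0,0.124],[0,0,0,0,0,0,0.124],[0,0,0,0,0,0,0.124],[0,0,0,0,0,0,0.124],[0,0,0,0,0,0,0.124],[0,0,0,0,0,0,0.124],[0,0,0,0,0,0,0.124],[0,0,0,0,0,0,0.124],[0,0,0,0,0,0,0.124]]'; echo; python3 -m inch '[[0,0,0,0,0,0,0.124],[0,0,0,0,0,0,0.124],[0,0,0,0,0,0,0.124],[0,0,0,0,0,0,0.124],[0,0,0,0,0,0,0.124],[0,0,0,0,0,0,0.124],[0,0,0,0,0,0,0.124],[0,0,0,0,0,0,0.124],[0,0,0,0,0,0,0.124],[0,0,0,0,0,0,0.124],[0,0,0,0,0,0,0.124],[0,0,0,0,0,0,0.124]]' && python3 -m inch '[[0,0,0,0,0,0,0.124],[0,0,0,0,0,0,0.124],[0,0,0,0,0,0,0.124],[0,0,0,0,0,0,0.124],[0,0,0,0,0,0,0.124],[0,0,0,0,0,0,0.124],[0,0,0,0,0,0,0.124],[0,0,0,0,0,0,0.124],[0,0,0,0,0,0,0.124],[0,0,0,0,0,0,0.124],[0,0,0,0,0,0,0.124],[0,0,0,0,0,0,0.124]]'; python3 -m inch '[[0,0,0,0,0,0,0],[0,0,0,0,0,0,0],[0,0,0,0,0,0,0]]' | head -1
python3 - <<'E'
from st import *
st(); print(bot.get_state()["q"])
m=cams.camera_model("wrist");pp,d=cams.snapshot("wrist");cv2.imwrite("pics/w10.png",pp);np.save("pics/w10m.npy",m,allow_pickle=True)
b=blobs(pp,(220,150,440,300));print(b)
k=(pp.min(2)>170);k[:220]=0;k[320:]=0;k[:,:280]=0;k[:,370:]=0
cs=max(cv2.findContours(k.astype(np.uint8),0,1)[0],key=len);print("lens",cv2.fitEllipse(cs))
for th in(-.46,-.36):print("pred",th,proj(m,[pt(fr,th,.060,.024),pt(fr,th,.034,.0355),pt(fr,th,.034,.040)]).ravel())
for th in(.39,.49):print("pred",th,proj(m,[pt(fr,th,.060,0),pt(fr,th,.034,.0115)]).ravel())
print("axis",proj(m,[pt(fr,0,0,.046)]))
E
```

```text
time: 21.8
tool_pos: [0.3805, -0.3967, 0.2692]
tool_rot: [[0.738, -0.636, 0.224], [-0.64, -0.557, 0.529], [-0.212, -0.533, -0.819]]
wrist_force: [-0.4, 0.4, -0.4]
opening: 0.501
grasp_force: 0.0
time: 22.8
tool_pos: [0.3805, -0.3967, 0.2692]
tool_rot: [[-0.573, -0.788, 0.224], [-0.608, 0.592, 0.529], [-0.549, 0.167, -0.819]]
wrist_force: [-0.2, 0.8, 0.2]
opening: 0.499
grasp_force: 0.0
time: 23.05
r,th,h 0.05437991170839328 -0.486949978227288 0.12483240891799054 ang -0.2919499068800931 open 0.49868254313827703 0.0 [-0.0102 -0.0764 -0.2203]
[-1.2357  0.556   1.4012  0.3968  1.6554  2.53  ]
{'red': [(np.int32(5), [246.8, 152.0], [25, 0, 4, 5]), (np.int32(33), [369.0, 153.3], [146, 0, 9, 11]), (np.int32(79), [378.6, 156.2], [152, 2, 16, 13]), (np.int32(5), [252.2, 157.6], [31, 6, 4, 4]), (np.int32(4), [240.5, 168.5], [19, 17, 4, 4]), (np.int32(4), [264.0, 172.5], [43, 22, 3, 2]), (np.int32(71), [412.6, 177.6], [184, 24, 20, 12]), (np.int32(53), [414.9, 183.2], [189, 30, 14, 10]), (np.int32(5), [262.0, 192.0], [40, 40, 5, 5]), (np.int32(139), [276.0, 200.4], [49, 43, 15, 16]), (np.int32(4), [291.5, 206.5], [70, 56, 4, 2]), (np.int32(41), [292.1, 223.7], [69, 70, 7, 8]), (np.int32(88), [386.4, 234.4], [154, 79, 26, 12]), (np.int32(5), [399.4, 236.6], [179, 85, 2, 4]), (np.int32(23), [385.8, 241.2], [159, 90, 16, 4])], 'blue': [(np.int32(1804), [238.1, 191.2], [0, 3, 45, 64]), (np.int32(139), [319.8, 195.4], [94, 38, 12, 16]), (np.int32(87), [270.3, 207.6], [47, 49, 11, 15]), (np.int32(17), [316.6, 224.2], [95, 72, 4, 5])]}
lens ((309.8796081542969, 256.4834899902344), (27.61434555053711, 42.93233871459961), 90.67951965332031)
pred -0.46 [320.8019 195.5205 316.2548 224.3975 316.1635 226.1614]
pred -0.36 [314.6899 194.8203 312.7467 224.0062 312.5989 225.7645]
pred 0.39 [276.2444 200.6658 290.9774 222.196 ]
pred 0.49 [272.2866 204.2265 288.6551 224.2017]
axis [[310.3369 260.8122]]
```

Run:
```python
from st import *
P=np.load("kin.npy");q=bot.get_state()["q"]
p,R=tp(-.461,.054,.08);rows(p,R,4);p2,_=tp(-.461,.054,.016);print(ik(p2,R,P,q))
```

```text
4 x [-0.004 -0.031  1.126] [-0.0013  0.0003  0.0421]
(array([-1.1214,  0.5706,  1.6305,  0.4495,  1.3957,  2.6904]), np.float64(3.874191461946624e-12))
```

```bash
python3 -m inch '[[0,0,-0.03,1.12,-0.001,0,0.042],[0,0,-0.03,1.12,-0.001,0,0.042],[0,0,-0.03,1.12,-0.001,0,0.042],[0,0,-0.03,1.12,-0.001,0,0.042],[0,0,0,2.1,0,0,0],[0,0,0,2.1,0,0,0],[0,0,0,2.1,0,0,0],[0,0,0,0,0,0,0],[0,0,0,0,0,0,0],[0,0,0,0,0,0,0]]'
python3 - <<'E'
from st import *
st();p,R=tp(-.461,.054,.016);rows(p,R,2)
E
```

```text
time: 23.93
tool_pos: [0.4057, -0.3425, 0.1822]
tool_rot: [[-0.692, -0.687, 0.222], [-0.507, 0.681, 0.528], [-0.514, 0.253, -0.82]]
wrist_force: [0.2, -0.2, 0.9]
opening: 0.5
grasp_force: 0.0
r,th,h 0.054160695890547325 -0.44219108914501476 0.018687725099659446 ang -0.46104392967686236 open 0.49972671748990677 0.0 [ 0.2024 -0.2233  0.8527]
2 x [-0.007  0.051  0.134] [-0.0016  0.0003 -0.    ]
```

```bash
python3 -m inch '[[0,0,0.05,0.12,0,0,0],[0,0,0.05,0.12,0,0,0],[0,0,0,0,0,0,0],[-1,0,0,0,0,0,0],[-1,0,0,0,0,0,0],[-1,0,0,0,0,0,0],[-1,0,0,0,0,0,0],[-1,0,0,0,0,0,0],[-1,0,0,0,0,0,0],[-1,0,0,0,0,0,0],[-1,0,0,0,0,0,0]]' 6|grep -E "time|open|grasp"; python3 -c "
from st import *
st()"; python3 -m inch '[[0,0,0,0,0,0,0],[0,0,0,0,0,0,0],[0,0,0,0,0,0,0],[0,0,0,0,0,0,0],[0,0,0,-1.5,0,0,0],[0,0,0,-3,0,0,0],[0,0,0,-3,0,0,0],[0,0,0,-3,0,0,0],[0,0,0,-0.5,0,0,0],[0,0,0,0,0,0,0],[0,0,0,0,0,0,0],[0,0,0,0,0,0,0]]'|grep -E "time|open"
python3 - <<'E'
from st import *
st()
m=cams.camera_model("wrist");pp,d=cams.snapshot("wrist");cv2.imwrite("pics/w11.png",pp);np.save("pics/w11m.npy",m,allow_pickle=True)
b=blobs(pp,(220,150,440,300));print([x for x in b["blue"] if x[0]<250],[x for x in b["red"] if x[0]>35])
k=(pp.min(2)>170);k[:220]=0;k[320:]=0;k[:,:280]=0;k[:,370:]=0
cs=max(cv2.findContours(k.astype(np.uint8),0,1)[0],key=len);print("lens",cv2.fitEllipse(cs))
for th in(-.46,-.36):print("pred",th,proj(m,[pt(fr,th,.060,.024),pt(fr,th,.034,.0355)]).ravel())
for th in(.39,.49):print("pred",th,proj(m,[pt(fr,th,.060,0),pt(fr,th,.034,.0115)]).ravel())
print("axis",proj(m,[pt(fr,0,0,.046)]))
# intensity-weighted columns of blue pointer / lever
B=pp.astype(float);w=np.clip(B[...,0]-B[...,1:].max(2)-10,0,None)
for n,(u,v,hw,hh) in dict(lev=(319,195,10,10),ptr=(318,222,8,7)).items():
    q=w[v-hh:v+hh+1,u-hw:u+hw+1];print(n,u-hw+(q.sum(0)@np.arange(2*hw+1))/q.sum(),q.sum())
E
```

```text
time: 24.85
opening: 0.114
grasp_force: 6.0
r,th,h 0.05419864847682062 -0.46857629724292377 0.015286009762222455 ang -0.46247641543622875 open 0.11382256300978287 6.001256480813026 [ 0.1516 -0.1069 -0.6676]
time: 25.85
opening: 0.505
r,th,h 0.05414939229162953 -0.4963971250711282 0.12333569135327538 ang -0.46326867446068987 open 0.5045146229022374 0.0 [ 0.4279  0.2997 -0.5344]
[(np.int32(150), [318.9, 195.5], [94, 39, 11, 14]), (np.int32(33), [278.9, 218.9], [56, 65, 8, 8]), (np.int32(14), [319.1, 224.9], [98, 73, 3, 5])] [(np.int32(72), [414.4, 161.2], [187, 7, 18, 13]), (np.int32(52), [418.2, 166.6], [193, 13, 13, 10]), (np.int32(130), [276.6, 207.7], [50, 51, 14, 15]), (np.int32(88), [398.9, 222.6], [167, 66, 25, 15]), (np.int32(43), [296.1, 228.2], [73, 74, 8, 9])]
lens ((318.6103820800781, 257.23309326171875), (26.14743995666504, 43.608924865722656), 90.50032043457031)
pred -0.46 [318.7391 195.7101 318.8542 225.1161]
pred -0.36 [312.5655 196.0354 315.3124 225.2971]
pred 0.39 [276.9566 208.0167 294.7202 226.8796]
pred 0.49 [273.7255 212.1625 292.7993 229.2298]
axis [[319.0264 262.1622]]
lev 319.07113524970197 7549.0
ptr 319.1218487394958 238.0
```

Radial view numbers: blue lever 319.0, blue pointer 319.1, axis 318.8 px, so it is in line. Now to the green button.

Run:
```python
from st import *
W=[.29,-.34,.34];RW=down(np.radians(-150))
rows(W,RW);rows([.4195,-.0935,.09],down(np.radians(-120)),None,W,RW)
```

```text
13 x [-0.481  0.839 -0.357] [-0.0114  0.0498 -0.1025]
11 x [-0.819 -2.426  2.273] [ 0.      0.     -0.0476]
```

```bash
python3 -m inch '[[-1,-0.48,0.84,-0.36,-0.011,0.05,-0.102],[-1,-0.48,0.84,-0.36,-0.011,0.05,-0.102],[-1,-0.48,0.84,-0.36,-0.011,0.05,-0.102],[-1,-0.48,0.84,-0.36,-0.011,0.05,-0.102],[-1,-0.48,0.84,-0.36,-0.011,0.05,-0.102],[-1,-0.48,0.84,-0.36,-0.011,0.05,-0.102],[-1,-0.48,0.84,-0.36,-0.011,0.05,-0.102],[-1,-0.48,0.84,-0.36,-0.011,0.05,-0.102],[-1,-0.48,0.84,-0.36,-0.011,0.05,-0.102],[-1,-0.48,0.84,-0.36,-0.011,0.05,-0.102],[-1,-0.48,0.84,-0.36,-0.011,0.05,-0.102],[-1,-0.48,0.84,-0.36,-0.011,0.05,-0.102]]'; python3 -m inch '[[-1,-0.48,0.84,-0.36,-0.011,0.05,-0.102],[-1,0,0,0,0,0,0],[-1,0,0,0,0,0,0]]'
python3 - <<'E'
from st import *
rows([.4195,-.0935,.11],down(np.radians(-120)))
E
```

```text
time: 26.9
tool_pos: [0.2995, -0.3404, 0.3365]
tool_rot: [[0.408, -0.913, -0.01], [-0.912, -0.408, 0.043], [-0.044, -0.009, -0.999]]
wrist_force: [0.4, -0.7, -0.5]
opening: 0.005
grasp_force: 0.0
time: 27.15
tool_pos: [0.2901, -0.3398, 0.3407]
tool_rot: [[0.491, -0.871, 0.003], [-0.871, -0.491, -0.004], [0.006, -0.001, -1.0]]
wrist_force: [0.4, 0.2, -0.1]
opening: 0.006
grasp_force: 0.0
11 x [-0.839 -2.421  2.095] [ 0.0001 -0.0005 -0.0486]
```

```bash
python3 -m inch '[[-1,-0.84,-2.42,2.1,0,0,-0.049],[-1,-0.84,-2.42,2.1,0,0,-0.049],[-1,-0.84,-2.42,2.1,0,0,-0.049],[-1,-0.84,-2.42,2.1,0,0,-0.049],[-1,-0.84,-2.42,2.1,0,0,-0.049],[-1,-0.84,-2.42,2.1,0,0,-0.049],[-1,-0.84,-2.42,2.1,0,0,-0.049],[-1,-0.84,-2.42,2.1,0,0,-0.049],[-1,-0.84,-2.42,2.1,0,0,-0.049],[-1,-0.84,-2.42,2.1,0,0,-0.049],[-1,-0.84,-2.42,2.1,0,0,-0.049]]'; python3 -m inch '[[-1,0,0,0,0,0,0],[-1,0,0,0,0,0,0],[-1,0,0,0,0,0,0]]'
python3 - <<'E'
from st import *
m=cams.camera_model("wrist");pp,d=cams.snapshot("wrist");cv2.imwrite("pics/w12.png",pp);C=cloud(m,d);B=pp.astype(int)
s=bot.get_state();print(s["tool_pos"])
g=(B[...,1]>B[...,2]+30)&(B[...,1]>B[...,0]+30)&(np.hypot(C[...,0]-.4195,C[...,1]+.0935)<.03)
v,u=np.nonzero(g);Q=C[g];print(g.sum(),u.min(),u.max(),v.min(),v.max(),np.median(Q,0));top=Q[Q[:,2]>.018]*1000;print(cv2.minEnclosingCircle(top[:,:2].astype(np.float32)),np.percentile(Q[:,2],[5,50,95]))
E
```

```text
time: 28.07
tool_pos: [0.4199, -0.0943, 0.107]
tool_rot: [[0.869, -0.495, 0.003], [-0.495, -0.869, -0.006], [0.005, 0.003, -1.0]]
wrist_force: [0.9, -0.0, -0.9]
opening: 0.007
grasp_force: 0.0
time: 28.32
tool_pos: [0.4196, -0.0958, 0.1086]
tool_rot: [[0.869, -0.495, 0.003], [-0.495, -0.869, -0.006], [0.006, 0.004, -1.0]]
wrist_force: [0.6, -0.0, 0.6]
opening: 0.003
grasp_force: 0.0
[ 0.4198 -0.0964  0.1091]
578 305 331 191 218 [ 0.421  -0.0956  0.0218]
((419.5429382324219, -94.99675750732422), 12.877029418945312) [0.0182 0.0218 0.0229]
```

```bash
python3 -m inch '[[-1,-0.05,-0.08,2.5,0,0,0],[-1,0,0,2.5,0,0,0],[-1,0,0,2.0,0,0,0],[-1,0,0,1,0,0,0],[-1,0,0,0.2,0,0,0],[-1,0,0,0.2,0,0,0],[-1,0,0,0.2,0,0,0],[-1,0,0,0.15,0,0,0],[-1,0,0,0.15,0,0,0],[-1,0,0,0.1,0,0,0],[-1,0,0,0,0,0,0]]'
```

```text
time: 29.28
tool_pos: [0.4198, -0.0955, 0.0195]
tool_rot: [[0.869, -0.494, 0.006], [-0.494, -0.869, -0.008], [0.009, 0.004, -1.0]]
wrist_force: [0.3, -1.1, 2.5]
opening: 0.003
grasp_force: 1.4
```

```bash
python3 -m inch '[[-1,0,0,0.12,0,0,0],[-1,0,0,0.1,0,0,0],[-1,0,0,0,0,0,0]]'|grep -E "pos|force"; python3 -m inch '[[-1,0,0,0.1,0,0,0],[-1,0,0,0,0,0,0],[-1,0,0,0,0,0,0]]'|grep -E "pos|force"
```

```text
tool_pos: [0.4198, -0.0955, 0.017]
wrist_force: [0.3, -3.1, 3.9]
grasp_force: 2.1
tool_pos: [0.4198, -0.0955, 0.016]
wrist_force: [0.4, -4.6, 6.1]
grasp_force: 2.7
```

```bash
python3 -m inch '[[-1,0,0,0.07,0,0,0],[-1,0,0,0,0,0,0],[-1,0,0,0,0,0,0]]'|grep -E "pos|force"; python3 -m inch '[[-1,0,0,-0.3,0,0,0],[-1,0,0,-0.5,0,0,0],[-1,0,0,-1.5,0,0,0],[-1,0,0,-3,0,0,0],[-1,0,0,-3,0,0,0],[-1,0,0,0,0,0,0],[-1,0,0,0,0,0,0]]'
python3 - <<'E'
from st import *
t,d=cams.snapshot("top");m=cams.camera_model("top");C=cloud(m,d)
k=(C[...,2]>.033)&(C[...,2]<.046)&(np.hypot(C[...,0]-.4965,C[...,1]+.184)<.03);print("gauge",k.sum(),np.median(C[k],0))
print(blobs(t,(395,170,445,260)))
for th,h in((.39,0),(-.463,.024)):print(proj(m,[pt(fr,th,.06,h)]))
a=cv2.imread("pics/top0.png");print("bystander diff",[float(np.abs(a[y0:y1,x0:x1].astype(int)-t[y0:y1,x0:x1]).mean()) for x0,y0,x1,y1 in((214,165,245,222),(244,162,274,182),(280,164,303,188))])
E
```

```text
tool_pos: [0.4198, -0.0954, 0.0159]
wrist_force: [0.5, -2.9, 11.8]
grasp_force: 6.0
time: 30.62
tool_pos: [0.4186, -0.094, 0.099]
tool_rot: [[0.869, -0.494, 0.005], [-0.494, -0.87, -0.007], [0.008, 0.003, -1.0]]
wrist_force: [0.4, 0.1, -0.0]
opening: 0.006
grasp_force: 0.0
gauge 73 [ 0.4967 -0.1794  0.04  ]
{'red': [], 'blue': [(np.int32(20), [428.8, 231.0], [31, 58, 6, 6])]}
[[427.8165 206.7198]]
[[428.1509 230.3513]]
bystander diff [9.44368986983588, 9.525, 16.894323671497585]
```

```bash
python3 -c "
from cell import bot
print(bot.finish_job())"
```

```text
the job is handed in; nothing more can be done
None
```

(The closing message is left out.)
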